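# Pry the retaining clip off a switch-drive shaft

### The arm

A 7-joint arm with a two-finger parallel gripper is mounted at the origin on the work surface. World frame = base frame: x ahead of the robot, y to its left, z up, the work surface at z = 0. Lengths are in mm, angles in rad, forces in N, time in s.
With the tool pointing down it reaches from about 400 to 850 mm from the base axis. Payload 10.4 kg.
Tool frame: the origin (TCP) lies at the very end of the fingers, on their centre line; the grasp point (between the pads) lies 19 mm behind it; z points along the fingers, x is the direction in which the jaws open and shut, and the axes are right-handed (so a half turn about z gives the same grasp; the last joint's range is limited). The gripper opens to 87 mm and grips with 3 to 60 N. Pads are 19 mm wide; open, the fingers measure 117 mm over their backs; the gripper's body (75 mm by 190 mm) begins 51 mm behind the grasp point.
Start: joints at [1.163, 0.332, -0.065, 1.46, 0.022, 1.35, -0.088], TCP at [234.633, -579.312, 201.676] pointing down, gripper open.
Joint ranges: [-2.6, 2.6], [-0.5, 2.12], [-1.47, 1.34], [0.16, 2.42], [-1.27, 4.41], [0.06, 2.06], [-2.6, 2.6]. Speed limits (rad/s): [2.22, 2.22, 2.79, 2.79, 3.14, 3.14, 3.14].

### API

Orientations are given as a unit quaternion [x, y, z, w].
In Python, from workcell import arm, viewer gives the robot as it stands.
- The arm moves only by the tool arm_command, never from a script. Its argument "targets" is a list of rows, each a list of 4 numbers: the shift along the tool's x, y, z each as a share of 0.25 m, from -1 to 1, then the turn about the tool's z as a share of 60 degrees, from -1 to 1. A call has 1 to 20 rows; each row shifts and turns the pose as measured when the row begins, along the tool's axes as they then stand; what a row does not reach is not made up. A row lasts 1/8 s, in which the tool goes at most 62.5 mm and 10.7 degrees, less where a joint would pass 70% of its speed; a pose out of reach is approached as far as the arm can. A call with a number of a shift or a turn outside -1 to 1 is refused whole. A call with a gripper value outside its range is refused whole. "gripper" is the opening, from -1 (shut) to 1 (fully open), set as the call begins (left out, the last holds). The fingers move at their own pace and stop on an object; "newtons" is the grip in N (left out, the last holds). Time passes only in rows, so rows that do not move let the fingers close. It gives the time, the measured TCP pose, the force and the opening at its end, in the units of the state.
- arm.get_obs(): the state, without advancing time (a new reading comes with each control period).
- viewer.camera(name): name is "scene" or "top"; returns a dict with "color" (420x560x3 uint8, red, green, blue), "K" (3x3 intrinsics, pixels), "dist_coeffs" ([k1, k2, p1, p2, k3] as OpenCV has them; the pictures are not rectified), "origin" and "attitude" of the camera in the world. Camera axes: x right, y up, looking along -z (the intrinsics and any distortion apply to the point x, -y, -z); pixel columns grow to the right and rows downward; lengths in mm; the calibration is good to about 2 mm. A picture is of the moment at which its call begins. There is no depth.
- arm.finish_job(): hands the job in, once; it reports no verdict.
The state is a dict: "time": time; "joints": joint angles; "qd": joint speeds; "joint_efforts": joint torques, N m; "tool_pos": TCP position; "tcp_rot": TCP orientation; "force": force on the tool from outside, world axes, zero at the start; "torque": the same for the moment, N m; "opening": finger opening in mm.
Only numpy, scipy, OpenCV 4.12 (cv2) and the standard library are available. Lean on these libraries where they do the work, as an engineer would, in place of code of your own. Each camera call takes 0.05 s, during which the arm holds its last target.

### The job

Use the hooked pick to pry the sprung yellow retaining clip sideways out of the groove in the switch drive's shaft: hook its eye and pull until it snaps free, without leaning hard on the nylon gear, pulling the clip with the fingers, or letting the clip fall on the desk. Then lay the pick back in its rest and leave the clip in the aluminium parts tray. Leave the meter, solder spool, screwdriver and circuit module where they are.

Things in the scene. Friction and masses are not known exactly. Their poses are not given: they have to be found in the camera images.
- shaft (a point): On the axis of the drive's steel output shaft, level with the gear's flat upper face, 62 mm above the desk: the floor of the shaft's groove. Groove: core 16 mm diameter, 6.5 mm high from the gear's face; above it the shaft's head, 22 mm diameter, 6.5 mm high, so the clip cannot be lifted off, only pulled off sideways.
- clip_mid (a point): Centre of the yellow clip's C, 2.5 mm above its underside; at first on the shaft's axis. Its x axis points from the eye to the C's open mouth: pull the clip along its own -x. A pull of about 10 N (6 to 16) opens its sprung jaws; after 7 mm they snap past the shaft, after 18 mm the clip is clear. It can swivel round the shaft; the eye faces the robot within 0.6 rad.
- clip_eye (a point): Centre of the clip's eye, 22 mm from clip_mid along the clip's -x, same height and axes. The eye is a vertical through hole of 6.5 mm diameter (its mouth chamfered by 1 mm) in a rigid tab 18 x 18 x 5 mm; under the hole is the gear's face, 5 mm below the tab's top. The tab's sides, 18 mm apart along the clip's y, are a good grasp for the fingertips once the clip is off.
- clip: The sprung yellow retaining clip as a whole (50 g), lying flat on the gear: 5 mm thick, 42 mm long, 27 mm wide over its C. Origin on its underside below clip_mid, axes as clip_mid.
- pick_grip (a point): Centre of the hooked pick's blue handle, a square bar 120 mm long (pick's x), 14 mm wide (y), 16 mm high (z). x points along the handle to the hook, z is up as it lies in the rest. A 4.4 mm steel shank runs on at mid-height to x = 122 mm and turns straight down there: a 4.4 mm round hook whose rounded lower end is at z = -28 mm. It lies up to 6 mm lengthways off rest_seat.
- pick: The hooked pick as a whole (about 110 g); same origin and axes as pick_grip. Its shank is stiffly pivoted at the handle's end, 60 mm from the centre, and never quite straight: the hook stands up to 7 mm to the left or right of the handle's line (along the pick's y), differently each time and not given, so the eye must be found by feel or by sight. The shank keeps its angle in use.
- rest_seat (a point): Where pick_grip lies when the pick is in its black rest, 55 mm above the desk, x along the pick. Two posts, 12 mm thick, at x = +45 and -45 mm carry the handle's underside at 47 mm height, between cheeks that lean outwards (16.5 mm apart at the bottom, 25 mm at the top, 60 mm high). Between the posts 78 mm of handle is free above a base 8 mm high, 60 mm wide.
- rest: The pick's rest, fixed; origin on the desk below rest_seat, same axes.
- tray: Fixed open aluminium parts tray, 120 x 120 x 20 mm, walls 4 mm, floor about 4 mm; origin on the desk under its centre.
- drive: Fixed switch drive, origin on the desk under the shaft: grey housing 140 x 140 x 50 mm on a 144 mm square foot; on it a white nylon gear, smooth face of 62 mm radius (67 mm over the teeth), 62 mm above the desk, fixed too. Only the shaft and clip stand above the gear.
- meter: Bystander: orange hand meter, 60 x 110 x 34 mm, lying on the desk; origin under its centre.
- spool: Bystander: solder spool, 52 mm diameter, 40 mm high, standing; origin under its centre.
- driver: Bystander: yellow-handled screwdriver lying on the desk; origin under its middle.
- module: Bystander: small green circuit module, 55 x 85 mm, 21 mm high, lying on the desk; origin under its centre.
Not all that is in view belongs to the job. Of the things that look like the pick, the smaller one is meant.

How it is judged:
By the outcome, as a careful person would: the job done as asked, in the order asked, and still so for the second after the job is handed in, with the robot touching nothing.
It also fails if it takes over 72 s, if anything falls off the work surface, if the arm or the gripper's body presses on something with over 40 N, if the wrist force passes 120 N, or if a joint passes its speed limit or range.

## Working session

There is one attempt and no reset: what is moved stays moved. The work goes in short steps, Python scripts to look and compute and a tool call to move; the robot and the scene stay as the last step left them, time stands still between calls to the robot, and variables do not carry over. Pictures are saved under pics/ and viewed, and the job is handed in when it is done.

Besides the shell and the picture viewer there is one more tool, called after "Request:" as name([rows], argument=value, ...), one row to a line, values as JSON. arm_command: Moves the arm, as the interface text tells. Shift numbers are shares of 0.25 m and turn numbers shares of 60 degrees, none past 1 either way. Its arguments: {"type":"object","properties":{"targets":{"type":"array"},"gripper":{"type":"number"},"newtons":{"type":"number"}},"required":["targets"]}

```bash
ls; mkdir -p pics; python3 - <<'E'
from workcell import arm, viewer
import cv2,json
o=arm.get_obs();print(o)
for n in("scene","top"):
    c=viewer.camera(n);cv2.imwrite(f"pics/{n}0.png",c["color"][:,:,::-1]);print(n,c["K"],c["dist_coeffs"],c["origin"],c["attitude"])
E
```

```text
pics
{'time': 0.0, 'joints': array([ 1.16338784,  0.33291282, -0.0647013 ,  1.46095329,  0.0216045 ,
        1.34990878, -0.08849978]), 'qd': array([-1.83783545e-03, -1.96487303e-05, -6.52463856e-04,  1.10925815e-03,
        3.24889632e-04, -2.67729021e-04,  2.30438500e-04]), 'joint_efforts': array([-6.02696832e-05, -6.23256397e+01,  2.44478043e-02, -3.89895344e+01,
       -6.12850185e-02,  3.96924152e-02,  1.38965775e-04]), 'tool_pos': array([ 234.44397657, -578.89930431,  200.82268878]), 'tcp_rot': array([ 8.29277645e-01, -5.58836322e-01, -6.35996581e-04, -3.84620728e-04]), 'force': array([-0.38231104, -0.21921544, -0.25758034]), 'torque': array([ 0.01310935,  0.03508005, -0.00022271]), 'opening': 87.11200885394052}
scene [[463.50358076   0.         274.8319408 ]
 [  0.         463.50358076 209.85256406]
 [  0.           0.           1.        ]] [-0.10702118  0.          0.          0.          0.        ] [1319.83526651  530.31276253  785.24826287] [0.21613755 0.39538638 0.78392277 0.42710568]
top [[439.43667937   0.         282.3570505 ]
 [  0.         439.43667937 203.85169159]
 [  0.           0.           1.        ]] [0.01448023 0.         0.         0.         0.        ] [4.38991838e+02 1.02127455e+00 1.02992256e+03] [-0.03317845  0.03238162  0.71692231 -0.69560982]
```

View pics/scene0.png

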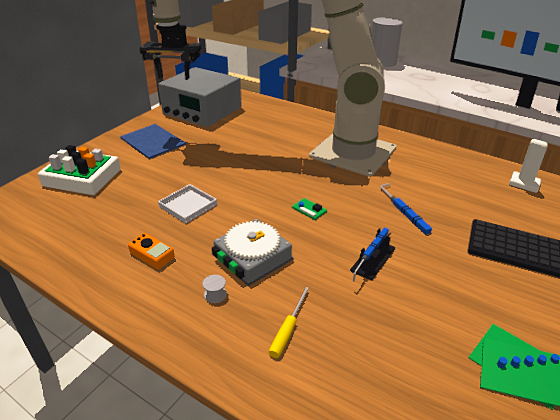

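View pics/top0.png

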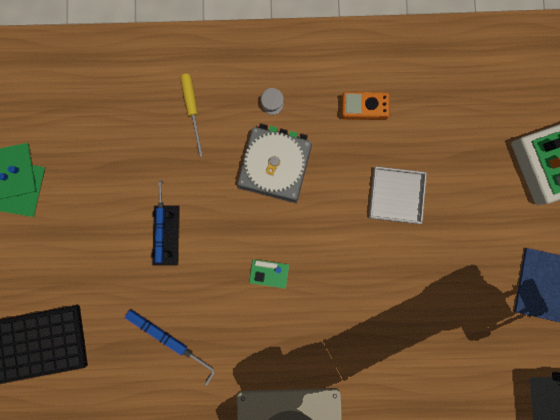

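The scene view shows the drive at about (252,250), the tray at (188,203) and the rest with a blue pick at (373,252). The top view shows the drive at (275,163), the tray at (398,195) and two pick-like things: one in the black rest at (160,235), and a longer one loose on the desk at (170,345). The one in the rest is smaller, so it should be the right one. I'll confirm that in enlarged crops.

```bash
cat > h.py <<'E'
import numpy as np,cv2
from scipy.spatial.transform import Rotation as R
from workcell import arm, viewer
F=np.diag([1.,-1,-1])
class Cam:
    def __init__(s,n):
        c=viewer.camera(n);s.img=c["color"];s.K=np.array(c["K"]);s.d=np.array(c["dist_coeffs"]);s.o=np.array(c["origin"]);s.R=R.from_quat(c["attitude"]).as_matrix()
    def ray(s,uv):
        p=cv2.undistortPoints(np.array(uv,float).reshape(-1,1,2),s.K,s.d).reshape(-1,2)
        v=np.c_[p,np.ones(len(p))]@F@s.R.T
        return v
    def onz(s,uv,z):
        v=s.ray(uv);t=(z-s.o[2])/v[:,2];return s.o+t[:,None]*v
    def proj(s,P):
        q=(np.atleast_2d(P)-s.o)@s.R@F
        return cv2.projectPoints(q.reshape(-1,1,3),np.zeros(3),np.zeros(3),s.K,s.d)[0].reshape(-1,2)
    def crop(s,x0,y0,w,h,k,name,marks=()):
        im=cv2.resize(s.img[y0:y0+h,x0:x0+w,::-1],None,fx=k,fy=k,interpolation=cv2.INTER_CUBIC)
        for m in marks: cv2.drawMarker(im,tuple(int(round(a)) for a in ((m[0]-x0+.5)*k,(m[1]-y0+.5)*k)),(255,0,255),0,10,1)
        cv2.imwrite("pics/"+name,im)
E
python3 - <<'E'
from h import *
t=Cam("top");s=Cam("scene")
import pickle;pickle.dump((t,s),open("c0.pkl","wb"))
t.crop(110,170,130,220,3,"t1.png");t.crop(225,110,100,100,6,"t2.png");s.crop(330,170,120,130,5,"s1.png");s.crop(200,205,110,90,7,"s2.png")
print("loose",np.linalg.norm(np.diff(t.onz([[127,314],[186,352]],8),axis=0)),"rest", np.linalg.norm(np.diff(t.onz([[159,206],[159,262]],63),axis=0)))
E
```

```text
loose 160.14232450313068 rest 122.68043374412608
```

View pics/t1.png

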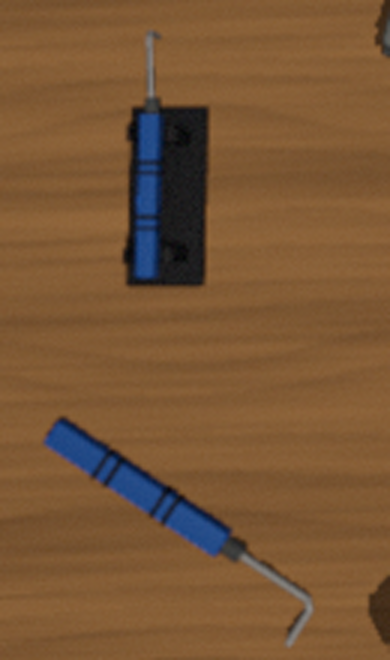

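View pics/t2.png

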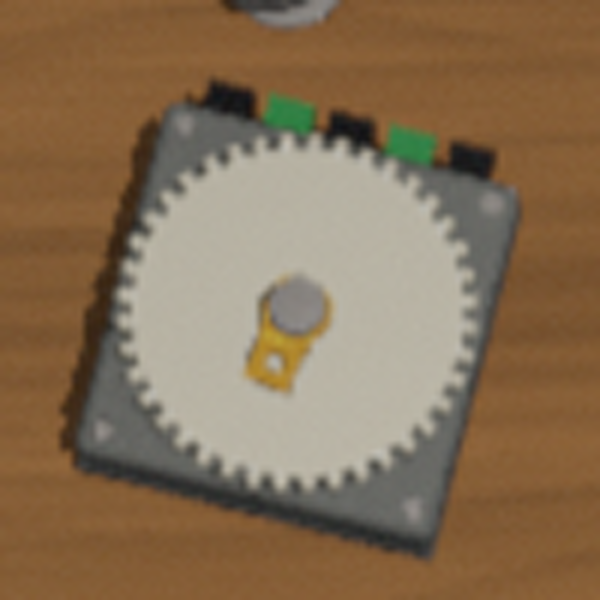

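View pics/s1.png

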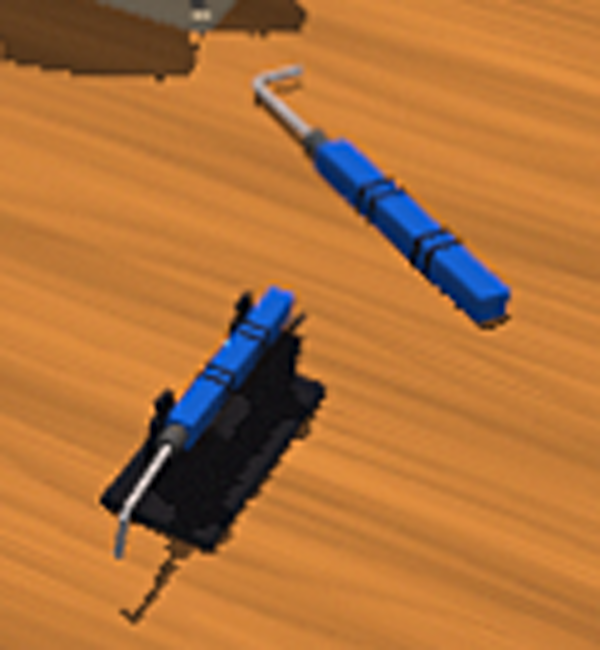

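View pics/s2.png

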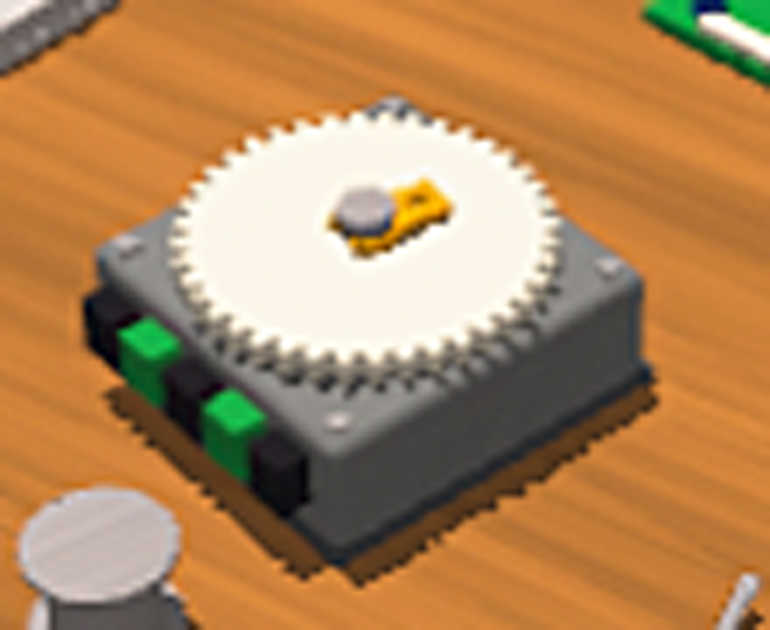

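The top crop at (159,235) shows the pick in the rest with a handle of about 123 mm, against 120 given. The loose one at (157,333) measures about 160 mm, so the pick in the rest is the one meant. In the drive crop the clip's eye is at about (270.5,170) and the shaft head at (274.5,160.5).

```bash
cat > m.py <<'E'
from h import *
import pickle
t,s=pickle.load(open("c0.pkl","rb"))
def mask(c,lo,hi,box):
    hsv=cv2.cvtColor(c.img,cv2.COLOR_RGB2HSV);m=cv2.inRange(hsv,np.array(lo),np.array(hi));k=np.zeros_like(m);x0,y0,x1,y1=box;k[y0:y1,x0:x1]=m[y0:y1,x0:x1];return k
def rect(m):
    n,l,st,ce=cv2.connectedComponentsWithStats(m);i=1+np.argmax(st[1:,4]);
    c=max(cv2.findContours((m),0,1)[0],key=cv2.contourArea);return m,cv2.minAreaRect(c),st[i],ce[i]
E
python3 - <<'E'
from m import *
np.set_printoptions(precision=1,suppress=True)
# handle
m=mask(t,(100,90,60),(130,255,255),(145,190,185,275));m=cv2.morphologyEx(m,cv2.MORPH_CLOSE,np.ones((5,5),np.uint8))
pts=np.argwhere(m)[:,::-1];P=t.onz(pts,63)[:,:2];r=cv2.minAreaRect(P.astype(np.float32));print("handle top",r)
ax=np.linalg.svd(P-P.mean(0))[2][0];ax*=np.sign(ax[0]);print("c",P.mean(0),"ax",ax,np.degrees(np.arctan2(ax[1],ax[0])))
m=mask(s,(100,90,60),(130,255,255),(345,220,400,270));p2=np.argwhere(m)[:,::-1];print("scene handle",s.onz(p2,57)[:,:2].mean(0), s.proj([*P.mean(0),63]),p2.mean(0))
# gear
m=mask(t,(0,0,150),(60,60,255),(240,125,312,200));c=max(cv2.findContours(m,0,1)[0],key=cv2.contourArea).reshape(-1,2);(e,_)=cv2.minEnclosingCircle(t.onz(c,62)[:,:2].astype(np.float32)),0
print("gear",e[0]);
# clip yellow
m=mask(t,(15,120,100),(35,255,255),(250,150,290,185));p=np.argwhere(m)[:,::-1];print("clip px",len(p),p.mean(0));Y=t.onz(p,67)[:,:2];print(cv2.minAreaRect(Y.astype(np.float32)))
# tray
hsv=cv2.cvtColor(t.img,cv2.COLOR_RGB2HSV)
m=mask(t,(0,0,90),(180,60,255),(355,155,440,235));_,r,_,_=rect(m);b=cv2.boxPoints(r);q=t.onz(b,20);print("tray",r,q[:,:2].mean(0),q)
m=cv2.cvtColor(t.img,cv2.COLOR_RGB2GRAY)
t.crop(255,145,40,40,15,"t3.png");t.crop(140,170,40,50,12,"t4.png")
s.crop(345,255,30,35,16,"s4.png");s.crop(240,225,30,20,20,"s3.png")
E
```

```text
handle top ((469.9476318359375, 273.38507080078125), (17.547197341918945, 120.63544464111328), 89.73686218261719)
c [469.  273.5] ax [ 1. -0.] -1.7416844824347129
scene handle [468.7 274.3] [[375.7 240.4]] [375.6 242.5]
gear (624.69384765625, 16.266237258911133)
clip px 74 [270.8 168.5]
((609.6920776367188, 21.077838897705078), (22.513124465942383, 29.627517700195312), 70.20616912841797)
tray ((397.9085693359375, 194.82318115234375), (53.4488639831543, 52.01325607299805), 6.340191841125488) [ 546.1 -266.5] [[ 494.9 -196.2   20. ]
 [ 614.7 -215.3   20. ]
 [ 597.  -337.4   20. ]
 [ 477.8 -317.1   20. ]]
```

View pics/t3.png

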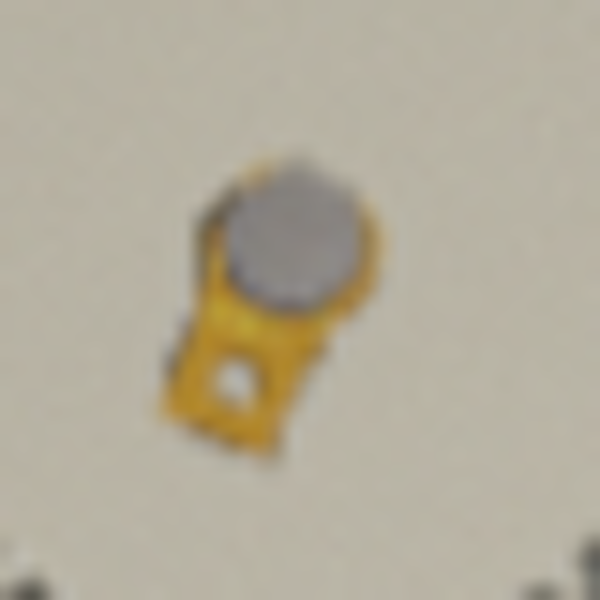

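View pics/t4.png

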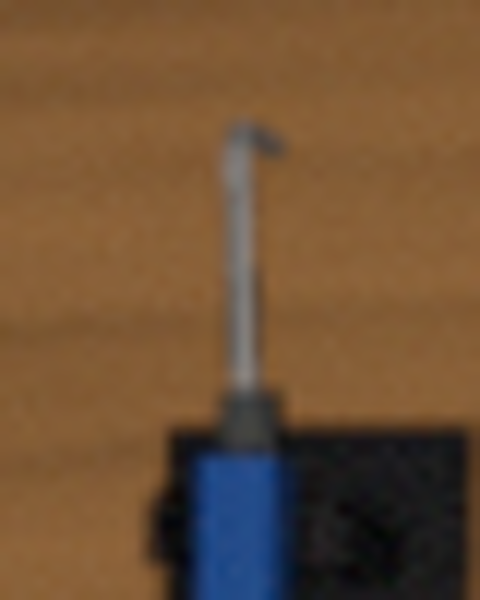

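View pics/s3.png

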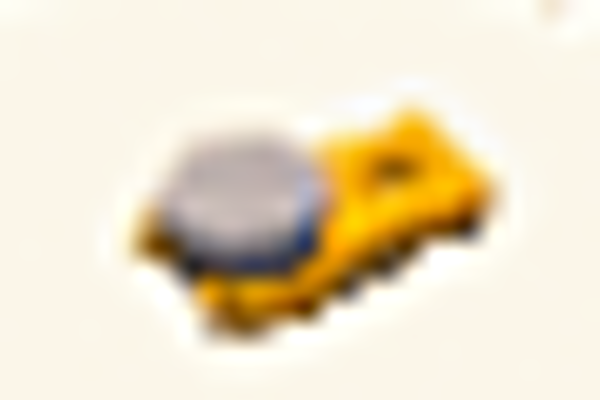

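View pics/s4.png

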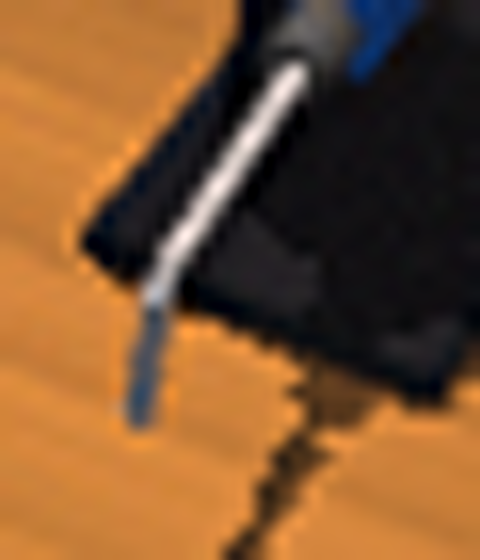

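```bash
python3 - <<'E'
from m import *
np.set_printoptions(precision=2,suppress=True)
px=lambda x,y,k,x0,y0:((x+.5)/k-.5+x0,(y+.5)/k-.5+y0)
print("head",t.onz([px(293,238,15,255,145)],75),"eye",t.onz([px(237,380,15,255,145)],64.5))
print("head s",s.onz([px(243,195,20,240,225)],75),"eye s",s.onz([px(400,168,20,240,225)],66))
print("shank base",t.onz([px(246,385,12,140,170)],55),"corner",t.onz([px(239,135,12,140,170)],55),"tip",t.onz([px(278,148,12,140,170)],28))
print("s corner",s.onz([px(157,290,16,345,255)],55),"s tip",s.onz([px(138,420,16,345,255)],28),"s base",s.onz([px(295,75,16,345,255)],55))
# triangulate eye/head
def tri(a,b):
    v=np.array([t.ray([a])[0],-s.ray([b])[0]]).T;k=np.linalg.lstsq(v,s.o-t.o,rcond=None)[0];p=t.o+k[0]*v[:,0];q=s.o-k[1]*v[:,1];return (p+q)/2,np.linalg.norm(p-q)
print("tri head",tri(px(293,238,15,255,145),px(243,195,20,240,225)),"corner",tri(px(239,135,12,140,170),px(157,290,16,345,255)),"tip",tri(px(278,148,12,140,170),px(138,420,16,345,255)))
# handle edges: blueness subpixel per row
im=t.img.astype(float);bl=im[:,:,2]-im[:,:,0]
L=[];Rr=[]
for v in range(208,261):
    r=bl[v,145:180];mx=np.sort(r)[-4:].mean();
    if mx<50: continue
    h=mx/2;i=np.where(r>h)[0];a,b=i[0],i[-1]
    L.append((145+a-(r[a]-h)/(r[a]-r[a-1]),v));Rr.append((145+b+(r[b]-h)/(r[b]-r[b+1]),v))
for n,E,z in(("L",L,63),("R top?",Rr,63),("R low",Rr,47)):
    P=t.onz(E,z);f=np.polyfit(P[:,0],P[:,1],1);print(n,f[0],"y@470",np.polyval(f,470),P[[0,-1],0])
c=bl[:,155:163].mean(1);print(c[200:212],c[256:270])
E
```

```text
head [[624.44  16.12  75.  ]] eye [[605.43  25.19  64.5 ]]
head s [[624.25  16.59  75.  ]] eye s [[600.73  23.23  66.  ]]
shank base [[542.92 273.03  55.  ]] corner [[589.82 274.12  55.  ]] tip [[591.26 274.24  28.  ]]
s corner [[590.82 274.46  55.  ]] s tip [[589.61 274.07  28.  ]] s base [[539.16 272.41  55.  ]]
tri head (array([624.32,  16.33,  74.95]), np.float64(0.4962934761741051)) corner (array([589.98, 274.26,  54.22]), np.float64(0.18661535596402556)) tip (array([590.94, 274.21,  29.17]), np.float64(0.6326268143339084))
L -0.031965160302264595 y@470 281.86986965676965 [528.21 414.39]
R top? -0.032066117378460435 y@470 265.3765828935581 [527.73 413.88]
R low -0.0320661173784608 y@470 269.76741427133226 [529.2  413.47]
[-55.88 -57.25 -48.88 -36.75 -34.   -23.38  -4.    19.12  69.38  85.88
  85.    84.62] [ 91.38  89.38  88.25  87.75  88.25  87.88  60.62  12.12  -8.   -49.88
 -70.62 -75.   -74.25 -76.  ]
```

```bash
cat > go.py <<'E'
import sys;from h import *
# usage: go.py x y z [yawdeg of tool x]; prints whole shift in tool axes (mm, shares) and turn
def pose():
    o=arm.get_obs();r=R.from_quat(o["tcp_rot"]).as_matrix();return o,r
o,r=pose();p=o["tool_pos"];yaw=np.degrees(np.arctan2(r[1,0],r[0,0]))
np.set_printoptions(precision=3,suppress=True)
print("t",round(o["time"],2),"pos",p,"yaw",round(yaw,2),"zax",r[:,2],"F",o["force"],"T",o["torque"],"open",round(o["opening"],1),"j",o["joints"])
if len(sys.argv)>3:
    g=np.array([float(a) for a in sys.argv[1:4]]);d=r.T@(g-p);print("tool mm",d,"shares",d/250)
    if len(sys.argv)>4:
        dy=(float(sys.argv[4])-yaw+180)%360-180;print("turn deg (tool z)",-dy,"shares",-dy/60)
E
python3 go.py 500 -200 250 88
```

```text
t 0.2 pos [ 234.559 -579.088  201.199] yaw -67.95 zax [-0.     0.001 -1.   ] F [ 0.439 -0.184  0.396] T [-0.014 -0.025 -0.019] open 87.0 j [ 1.163  0.333 -0.065  1.461  0.022  1.35  -0.089]
tool mm [-251.761 -388.332  -48.605] shares [-1.007 -1.553 -0.194]
turn deg (tool z) -155.95208172006494 shares -2.5992013620010823
```

Request:
arm_command([
  [-0.11,-0.17,-0.03,0],
  [-0.11,-0.17,-0.03,0],
  [-0.11,-0.17,-0.03,0],
  [-0.11,-0.17,-0.03,0],
  [-0.11,-0.17,-0.03,0],
  [-0.11,-0.17,-0.03,0],
  [-0.11,-0.17,-0.03,0],
  [-0.11,-0.17,0,0],
  [-0.11,-0.17,0,0],
], gripper=0.0)

```text
time: 1.32
tool_pos: [501.2, -198.2, 253.8]
tcp_rot: [0.827, -0.562, -0.001, 0.0]
force: [0.9, -1.0, 0.3]
opening: 43.5
```

```bash
python3 go.py 469 275.3 150 88.2
```

```text
t 1.32 pos [ 501.154 -198.203  253.808] yaw -68.45 zax [-0.002  0.001 -1.   ] F [ 0.936 -0.987  0.327] T [-0.076 -0.069 -0.01 ] open 43.5 j [ 0.654  0.145 -0.402  1.589  0.057  1.421 -0.947]
tool mm [-452.062 -144.209  104.204] shares [-1.808 -0.577  0.417]
turn deg (tool z) -156.64768429906252 shares -2.6107947383177086
```

Request:
arm_command([
  [-0.2,-0.064,0,0],
  [-0.2,-0.064,0,0],
  [-0.2,-0.064,0,0],
  [-0.2,-0.064,0.05,0],
  [-0.2,-0.064,0.05,0],
  [-0.2,-0.064,0.05,0],
  [-0.2,-0.064,0.05,0],
  [-0.2,-0.064,0.05,0],
  [-0.2,-0.065,0,0],
])

```text
time: 2.45
tool_pos: [468.7, 287.6, 189.7]
tcp_rot: [0.826, -0.563, 0.0, -0.0]
force: [1.1, 0.7, 0.6]
opening: 43.4
```

Request:
arm_command([
  [0,0,0,-0.174],
  [0,0,0,-0.174],
  [0,0,0,-0.174],
  [0,0,0,-0.174],
  [0,0,0,-0.174],
  [0,0,0,-0.174],
  [0,0,0,-0.174],
  [0,0,0,-0.174],
  [0,0,0,-0.174],
  [0,0,0,-0.174],
  [0,0,0,-0.174],
  [0,0,0,-0.174],
  [0,0,0,-0.174],
  [0,0,0,-0.174],
  [0,0,0,-0.174],
])

```text
time: 4.32
tool_pos: [465.4, 291.6, 187.5]
tcp_rot: [0.691, 0.723, -0.001, -0.001]
force: [-0.7, -0.5, -0.3]
opening: 43.8
```

```bash
python3 go.py 469 275.3 36 88.2
```

```text
t 4.33 pos [465.37  291.632 187.482] yaw 92.63 zax [-0.003 -0.001 -1.   ] F [-0.681 -0.463 -0.258] T [ 0.09  -0.185 -0.003] open 43.8 j [ 0.37   0.463 -1.287  1.635  0.45   1.39   0.643]
tool mm [-16.342   3.362 151.487] shares [-0.065  0.013  0.606]
turn deg (tool z) 4.434353111655724 shares 0.07390588519426207
```

Request:
arm_command([
  [-0.066,0.013,0.05,0.074],
  [0,0,0.12,0],
  [0,0,0.12,0],
  [0,0,0.12,0],
  [0,0,0,0],
])

```text
time: 4.95
tool_pos: [469.7, 273.7, 81.9]
tcp_rot: [0.718, 0.696, -0.002, -0.001]
force: [-0.4, -1.0, 0.9]
opening: 43.3
```

```bash
python3 go.py 469 275.3 36 88.2; python3 - <<'E'
from h import *
t=Cam("top");s=Cam("scene");t.crop(110,170,130,110,4,"t5.png");s.crop(330,190,100,110,5,"s5.png")
E
```

```text
t 4.95 pos [469.679 273.731  81.893] yaw 88.14 zax [-0.004 -0.001 -1.   ] F [-0.405 -1.004  0.89 ] T [ 0.056 -0.131 -0.038] open 43.3 j [ 0.338  0.543 -1.188  1.772  0.537  1.205  0.533]
tool mm [ 1.606 -0.566 45.893] shares [ 0.006 -0.002  0.184]
turn deg (tool z) -0.061112147538096906 shares -0.001018535792301615
```

View pics/s5.png

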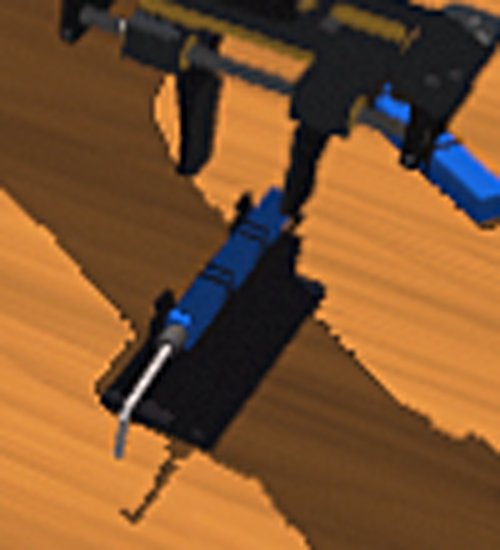

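View pics/t5.png

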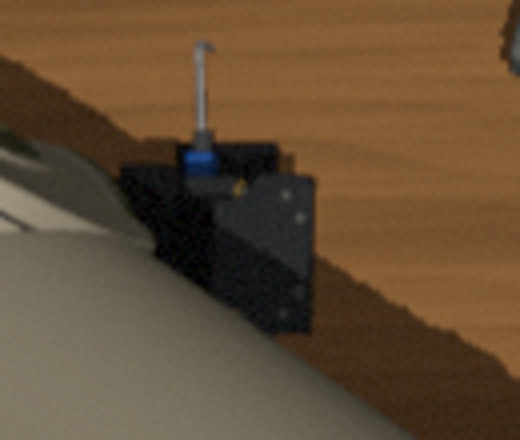

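The fingers straddle the handle: in the scene crop they are at about (197,160) and (300,180), with the handle between them. I'll descend and grip.

Request:
arm_command([
  [0.006,0,0.06,0],
  [0,0,0.06,0],
  [0,0,0.06,0],
  [0,0,0,0],
])

```text
time: 5.55
tool_pos: [472.0, 277.1, 38.1]
tcp_rot: [0.719, 0.695, 0.001, 0.0]
force: [0.3, 0.4, 0.6]
opening: 43.7
```

```bash
python3 go.py 469 275.3 36 88.2
```

```text
t 5.55 pos [472.019 277.134  38.1  ] yaw 88.12 zax [ 0.002  0.002 -1.   ] F [0.289 0.353 0.56 ] T [ 0.142 -0.132  0.026] open 43.7 j [ 0.292  0.595 -1.136  1.806  0.597  1.133  0.491]
tool mm [-1.936 -2.961  2.091] shares [-0.008 -0.012  0.008]
turn deg (tool z) -0.08354381900664976 shares -0.0013923969834441626
```

Request:
arm_command([
  [-0.008,-0.01,0.008,0],
  [0,0,0,0],
  [0,0,0,0],
  [0,0,0,0],
  [0,0,0,0],
  [0,0,0,0],
], gripper=-1, newtons=50)

```text
time: 6.3
tool_pos: [469.7, 275.4, 36.9]
tcp_rot: [0.719, 0.695, 0.002, 0.0]
force: [0.1, -0.2, -1.3]
opening: 13.3
```

```bash
python3 go.py 469 275.3 36 88.2
```

```text
t 6.3 pos [469.718 275.431  36.892] yaw 88.11 zax [ 0.003  0.002 -1.   ] F [ 0.142 -0.248 -1.258] T [ 0.111 -0.118 -0.046] open 13.3 j [ 0.298  0.591 -1.139  1.815  0.596  1.126  0.49 ]
tool mm [-0.157 -0.716  0.89 ] shares [-0.001 -0.003  0.004]
turn deg (tool z) -0.08661884149921661 shares -0.0014436473583202768
```

Gripped at 13.3 mm, against 14 mm handle width. Now lifting.

Request:
arm_command([
  [0,0,-0.06,0],
  [0,0,-0.1,0],
  [0,0,-0.15,0],
  [0,0,-0.15,0],
  [0,0,-0.05,0],
  [0,0,0,0],
])

```text
time: 7.05
tool_pos: [468.7, 275.7, 171.4]
tcp_rot: [0.718, 0.696, 0.002, 0.0]
force: [-0.5, -0.8, -2.0]
opening: 13.1
```

```bash
python3 - <<'E'
import numpy as np
# target hook over point 12mm... eye = (604.6,25.5); pick yaw -25.2; hook local (122, 3)
y=np.radians(-25.2);e=np.array([604.6,25.5]);g=e-np.array([122*np.cos(y)-3*np.sin(y),122*np.sin(y)+3*np.cos(y)]);print(g)
E
python3 go.py 495 75 160 64.8
```

```text
[492.93376172  74.73059241]
t 7.05 pos [468.682 275.669 171.409] yaw 88.2 zax [ 0.004  0.002 -1.   ] F [-0.53  -0.828 -2.042] T [ 0.143 -0.105 -0.031] open 13.1 j [ 0.407  0.448 -1.275  1.677  0.441  1.343  0.598]
tool mm [-199.769   32.587   11.019] shares [-0.799  0.13   0.044]
turn deg (tool z) 23.395079619024727 shares 0.38991799365041213
```

Request:
arm_command([
  [-0.16,0.026,0,0],
  [-0.16,0.026,0,0],
  [-0.16,0.026,0,0],
  [-0.16,0.026,0,0],
  [-0.16,0.026,0.04,0],
  [0,0,0,0.13],
  [0,0,0,0.13],
  [0,0,0,0.13],
  [0,0,0,0],
])

```text
time: 8.18
tool_pos: [489.7, 65.5, 149.7]
tcp_rot: [0.847, 0.531, -0.004, -0.004]
force: [0.0, -0.3, -1.6]
opening: 13.3
```

```bash
python3 go.py 492.9 74.7 110 64.8;  python3 - <<'E'
from h import *
t=Cam("top");s=Cam("scene");t.crop(215,110,110,100,6,"t6.png");s.crop(210,165,110,120,5,"s6.png")
E
```

```text
t 8.18 pos [489.676  65.456 149.692] yaw 64.17 zax [-0.011  0.002 -1.   ] F [ 0.049 -0.327 -1.593] T [ 0.056 -0.134 -0.015] open 13.3 j [ 0.89   0.312 -1.263  1.813  0.306  1.256  0.661]
tool mm [ 9.837 -0.698 39.675] shares [ 0.039 -0.003  0.159]
turn deg (tool z) -0.6316725208860134 shares -0.010527875348100225
```

View pics/t6.png

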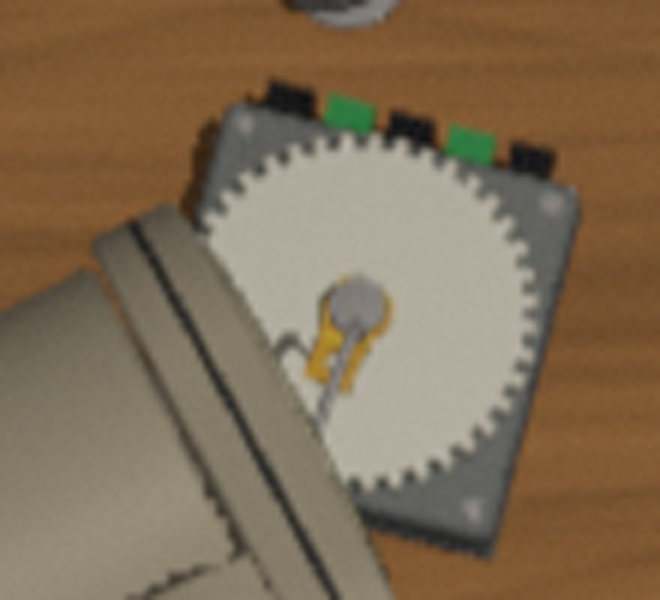

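View pics/s6.png

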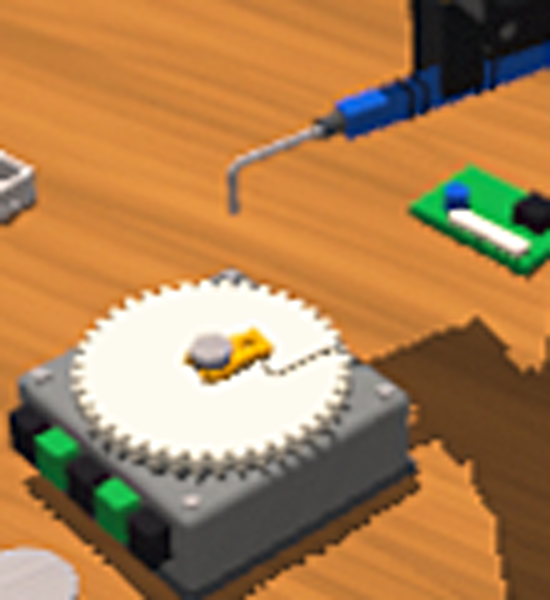

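The hook hangs over the gear at about (233,190) in the scene crop, with no tilt visible. I'll correct the position, come down to just above the clip and then measure.

Request:
arm_command([
  [0.039,-0.003,0.06,-0.01],
  [0,0,0.09,0],
  [0,0,0.08,0],
  [0,0,0,0],
])

```text
time: 8.78
tool_pos: [492.5, 75.2, 89.6]
tcp_rot: [0.841, 0.541, -0.004, -0.005]
force: [0.4, -0.2, -0.8]
opening: 12.8
```

```bash
python3 go.py 492.9 74.7 90 64.8;  python3 - <<'E'
from h import *
import pickle
t=Cam("top");s=Cam("scene");pickle.dump((t,s),open("c1.pkl","wb"));t.crop(255,140,40,40,15,"t7.png");s.crop(238,208,50,40,16,"s7.png")
E
```

```text
t 8.78 pos [492.457  75.207  89.625] yaw 65.48 zax [-0.012  0.003 -1.   ] F [ 0.449 -0.207 -0.783] T [ 0.066 -0.134  0.013] open 12.8 j [ 0.792  0.403 -1.199  1.871  0.402  1.159  0.593]
tool mm [-0.278  0.609 -0.382] shares [-0.001  0.002 -0.002]
turn deg (tool z) 0.6808314376172575 shares 0.011347190626954292
```

View pics/t7.png

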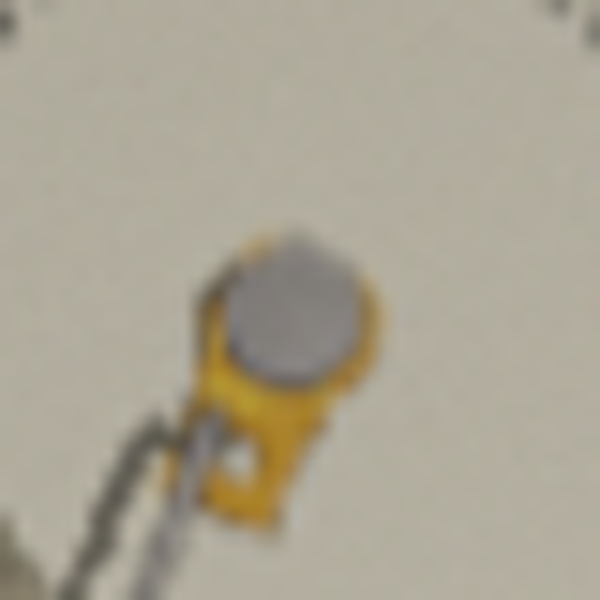

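View pics/s7.png

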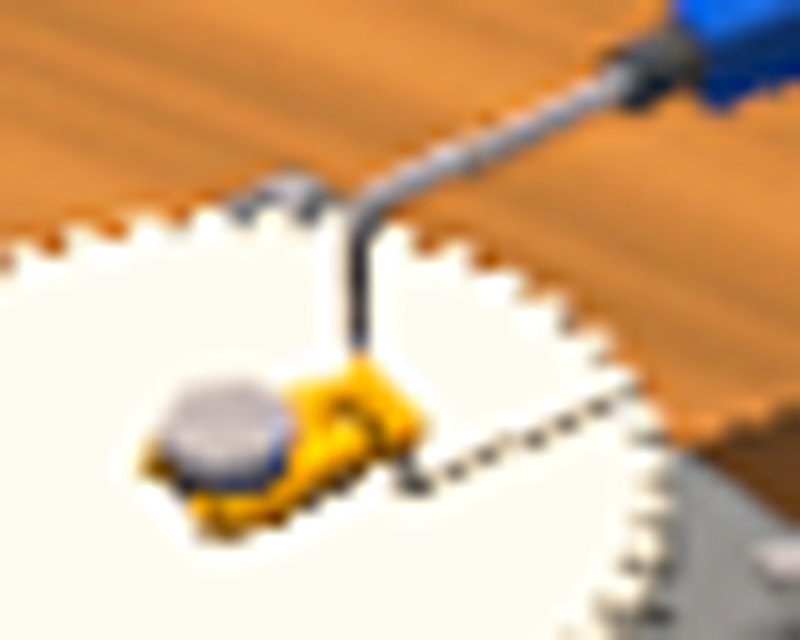

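```bash
cat > tri.py <<'E'
from h import *
import pickle
np.set_printoptions(precision=2,suppress=True)
px=lambda x,y,k,x0,y0:((x+.5)/k-.5+x0,(y+.5)/k-.5+y0)
def tri(t,s,a,b):
    v=np.array([t.ray([a])[0],-s.ray([b])[0]]).T;k=np.linalg.lstsq(v,s.o-t.o,rcond=None)[0];p=t.o+k[0]*v[:,0];q=s.o-k[1]*v[:,1];return (p+q)/2,np.linalg.norm(p-q)
E
python3 - <<'E'
from tri import *
t,s=pickle.load(open("c1.pkl","rb"))
print("eye t",t.onz([px(238,460,15,255,140)],64.5),"eye s",s.onz([px(348,412,16,238,208)],66))
print("corner t",t.onz([px(210,425,15,255,140)],107),"shank t",t.onz([px(145,585,15,255,140)],107))
print("corner s",s.onz([px(362,215,16,238,208)],106.5),"tip s",s.onz([px(360,345,16,238,208)],79),)
print("tri corner",tri(t,s,px(210,425,15,255,140),px(362,215,16,238,208)))
# where would tip appear in top for candidate
c=t.onz([px(210,425,15,255,140)],107)[0];print((t.proj([[c[0],c[1],107],[c[0],c[1],79]])-[255,140]+.5)*15-.5)
E
```

```text
eye t [[604.67  25.06  64.5 ]] eye s [[602.19  23.51  66.  ]]
corner t [[602.51  27.83 107.  ]] shank t [[579.91  37.64 107.  ]]
corner s [[603.17  27.64 106.5 ]] tip s [[600.92  25.15  79.  ]]
tri corner (array([602.78,  27.65, 106.23]), np.float64(0.4753283278217258))
[[210.   425.  ]
 [216.5  458.42]]
```

```bash
python3 - <<'E'
from tri import *
t,s=pickle.load(open("c1.pkl","rb"))
cs=lambda P:(s.proj(P)-[238,208]+.5)*16-.5
ct=lambda P:(t.proj(P)-[255,140]+.5)*15-.5
e=[604.3,25.5]
print("s eye z67,62",cs([[*e,67],[*e,62]]),"t",ct([[*e,67],[*e,62]]))
for h in ([603,27.7],[604.3,25.5],[602,26.5]): print(h,"s corner,tip79,tip77",cs([[*h,107],[*h,79],[*h,77]]).ravel(),"t",ct([[*h,107],[*h,79]]).ravel())
# yellow tab: pca of edges in this/c0 images, only beyond 12mm from shaft
t0,_=pickle.load(open("c0.pkl","rb"))
hsv=cv2.cvtColor(t0.img,cv2.COLOR_RGB2HSV);im=cv2.resize(t0.img[145:185,255:295],None,fx=8,fy=8,interpolation=cv2.INTER_CUBIC);hs=cv2.cvtColor(im,cv2.COLOR_RGB2HSV)
m=cv2.inRange(hs,(12,100,90),(35,255,255));p=np.argwhere(m)[:,::-1];P=t0.onz(np.c_[(p[:,0]+.5)/8-.5+255,(p[:,1]+.5)/8-.5+145],67)[:,:2]
d=P-[624.35,16.3]
for yaw in np.radians([-22,-24,-25,-26,-28]):
    x=-d@[np.cos(yaw),np.sin(yaw)];y=d@[-np.sin(yaw),np.cos(yaw)];k=(x>17)&(x<28);print(np.degrees(yaw),"tab y lo/hi per x slice",[(round(y[(x>a)&(x<a+3)].min(),1),round(y[(x>a)&(x<a+3)].max(),1)) for a in (16,19,22,25)],x.max())
E
```

```text
s eye z67,62 [[350.88 418.79]
 [351.5  444.09]] t [[234.59 459.72]
 [235.6  465.41]]
[603, 27.7] s corner,tip79,tip77 [362.93 211.88 366.22 357.96 366.45 368.22] t [210.82 421.58 217.29 455.09]
[604.3, 25.5] s corner,tip79,tip77 [345.85 211.46 349.39 357.53 349.64 367.79] t [226.08 412.05 232.11 445.84]
[602, 26.5] s corner,tip79,tip77 [360.06 205.77 363.39 351.78 363.62 362.04] t [219.47 428.3  225.7  461.62]
-22.0 tab y lo/hi per x slice [(np.float64(-8.0), np.float64(10.3)), (np.float64(-7.7), np.float64(10.3)), (np.float64(-7.6), np.float64(10.4)), (np.float64(-7.7), np.float64(10.3))] 30.79160299977718
-24.000000000000004 tab y lo/hi per x slice [(np.float64(-8.6), np.float64(9.6)), (np.float64(-8.4), np.float64(9.6)), (np.float64(-8.4), np.float64(9.6)), (np.float64(-8.6), np.float64(9.4))] 30.70373632426192
-25.0 tab y lo/hi per x slice [(np.float64(-8.9), np.float64(9.2)), (np.float64(-8.8), np.float64(9.3)), (np.float64(-8.7), np.float64(9.2)), (np.float64(-9.1), np.float64(9.0))] 30.645766598611818
-26.0 tab y lo/hi per x slice [(np.float64(-9.2), np.float64(8.9)), (np.float64(-9.2), np.float64(8.9)), (np.float64(-9.2), np.float64(8.8)), (np.float64(-9.6), np.float64(8.5))] 30.57846187558357
-28.0 tab y lo/hi per x slice [(np.float64(-9.8), np.float64(8.4)), (np.float64(-9.9), np.float64(8.3)), (np.float64(-10.0), np.float64(8.0)), (np.float64(-10.5), np.float64(7.6))] 30.583212747189428
```

Request:
arm_command([
  [-0.005,0.009,0.02,0.004],
  [0,0,0.02,0],
  [0,0,0,0],
])

```text
time: 9.25
tool_pos: [496.2, 73.1, 81.9]
tcp_rot: [0.843, 0.539, -0.002, -0.003]
force: [0.5, -1.0, -1.0]
opening: 13.1
```

```bash
python3 go.py 493.9 73.1 80 64.8;  python3 - <<'E'
from h import *
import pickle
t=Cam("top");s=Cam("scene");pickle.dump((t,s),open("c2.pkl","wb"));t.crop(255,140,40,40,15,"t8.png");s.crop(238,208,50,40,16,"s8.png")
E
```

```text
t 9.25 pos [496.167  73.065  81.904] yaw 65.16 zax [-0.007  0.003 -1.   ] F [ 0.541 -0.988 -1.035] T [ 0.041 -0.171  0.002] open 13.1 j [ 0.782  0.416 -1.185  1.874  0.418  1.143  0.582]
tool mm [-0.92  -2.058  1.92 ] shares [-0.004 -0.008  0.008]
turn deg (tool z) 0.36420248405318034 shares 0.006070041400886339
```

View pics/t8.png

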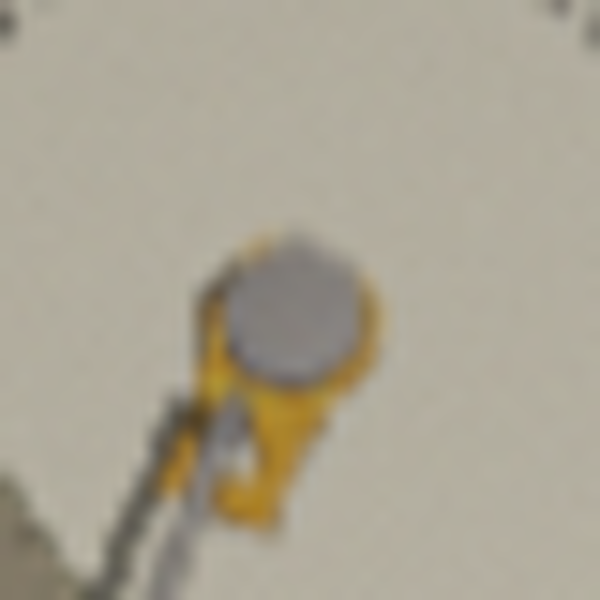

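View pics/s8.png

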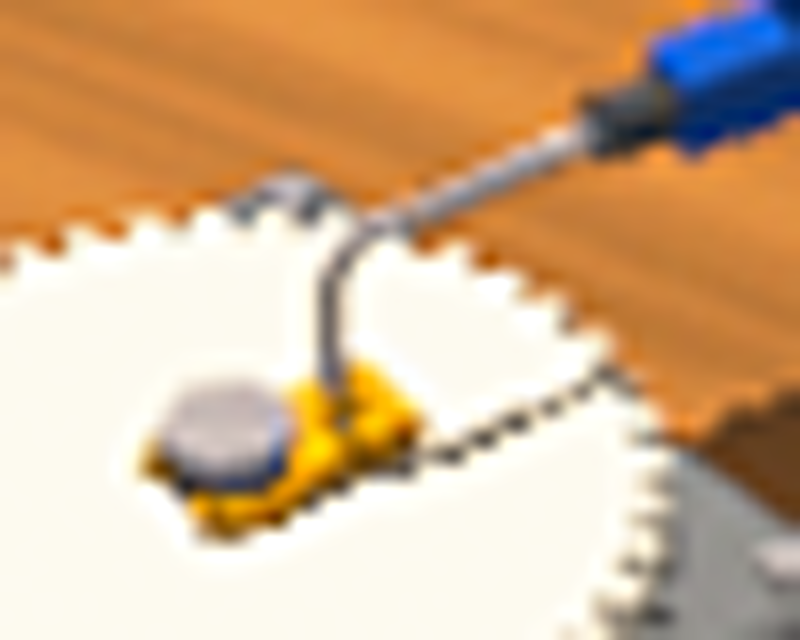

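```bash
python3 - <<'E'
from tri import *
t,s=pickle.load(open("c2.pkl","rb"))
print("corner t",t.onz([px(231,407,15,255,140)],99),"corner s",s.onz([px(335,270,16,238,208)],98.5))
cs=lambda P:(s.proj(P)-[238,208]+.5)*16-.5
ct=lambda P:(t.proj(P)-[255,140]+.5)*15-.5
for h in ([604.5,25.5],[606.3,25]): print(h,"s corner,tip72,tip70",cs([[*h,99],[*h,72],[*h,70]]).ravel(),"t",ct([[*h,99],[*h,72]]).ravel())
E
python3 go.py
```

```text
corner t [[606.44  24.99  99.  ]] corner s [[608.02  25.88  98.5 ]]
[604.5, 25.5] s corner,tip72,tip70 [346.11 254.34 349.52 394.06 349.77 404.25] t [227.8  420.52 233.53 452.63]
[606.3, 25] s corner,tip72,tip70 [336.57 259.45 340.12 399.22 340.38 409.41] t [230.95 407.98 236.59 440.43]
t 9.35 pos [496.327  73.134  82.191] yaw 65.16 zax [-0.007  0.003 -1.   ] F [ 0.47  -0.018 -0.871] T [ 0.069 -0.15  -0.025] open 13.2 j [ 0.782  0.416 -1.185  1.874  0.418  1.144  0.582]
```

Request:
arm_command([
  [-0.001,-0.008,0.0,0],
])

```text
time: 9.48
tool_pos: [494.5, 73.8, 82.4]
tcp_rot: [0.843, 0.539, -0.002, -0.003]
force: [0.4, 0.3, -1.0]
opening: 12.9
```

```bash
python3 go.py 494.4 73.6 80 65;python3 go.py 494.4 73.6 80 65
```

```text
t 9.47 pos [494.46   73.832  82.359] yaw 65.16 zax [-0.007  0.003 -1.   ] F [ 0.404  0.34  -0.987] T [ 0.08  -0.12  -0.002] open 12.9 j [ 0.785  0.411 -1.189  1.878  0.414  1.142  0.582]
tool mm [-0.236  0.061  2.358] shares [-0.001  0.     0.009]
turn deg (tool z) 0.16488671457386772 shares 0.002748111909564462
t 9.47 pos [494.46   73.832  82.359] yaw 65.16 zax [-0.007  0.003 -1.   ] F [ 0.404  0.34  -0.987] T [ 0.08  -0.12  -0.002] open 12.9 j [ 0.785  0.411 -1.189  1.878  0.414  1.142  0.582]
tool mm [-0.236  0.061  2.358] shares [-0.001  0.     0.009]
turn deg (tool z) 0.16488671457386772 shares 0.002748111909564462
```

Request:
arm_command([
  [0,0,0.01,0],
  [0,0,0.008,0],
])

```text
time: 9.72
tool_pos: [494.4, 73.9, 77.8]
tcp_rot: [0.843, 0.539, -0.002, -0.003]
force: [0.4, 0.1, -1.1]
opening: 12.9
```

```bash
python3 go.py 494.4 73.6 75 65;  python3 - <<'E'
from h import *
import pickle
t=Cam("top");s=Cam("scene");pickle.dump((t,s),open("c3.pkl","wb"));t.crop(255,140,40,40,15,"t9.png");s.crop(238,208,50,40,16,"s9.png")
E
```

```text
t 9.72 pos [494.375  73.889  77.821] yaw 65.17 zax [-0.006  0.003 -1.   ] F [ 0.391  0.074 -1.149] T [ 0.031 -0.106 -0.023] open 12.9 j [ 0.78   0.417 -1.183  1.883  0.421  1.134  0.577]
tool mm [-0.251  0.163  2.82 ] shares [-0.001  0.001  0.011]
turn deg (tool z) 0.1708472539904733 shares 0.002847454233174555
```

View pics/s9.png

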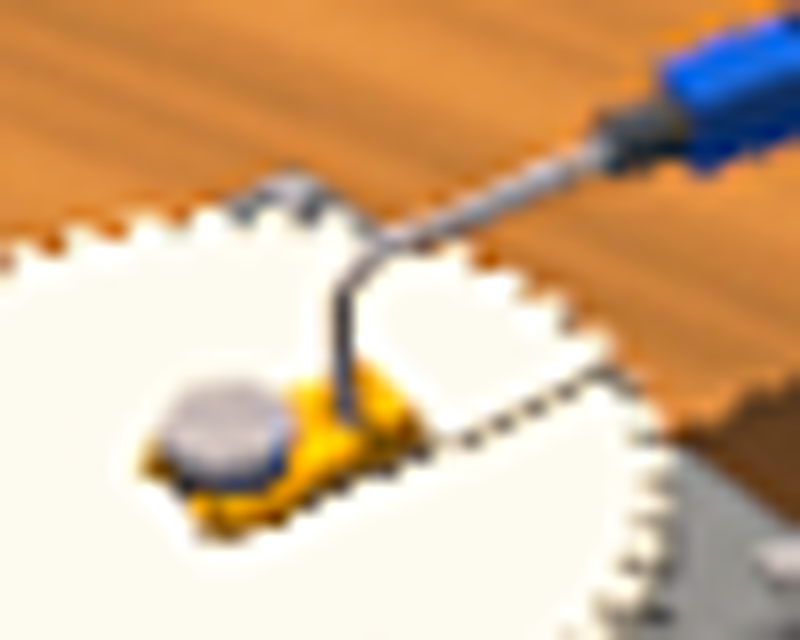

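View pics/t9.png

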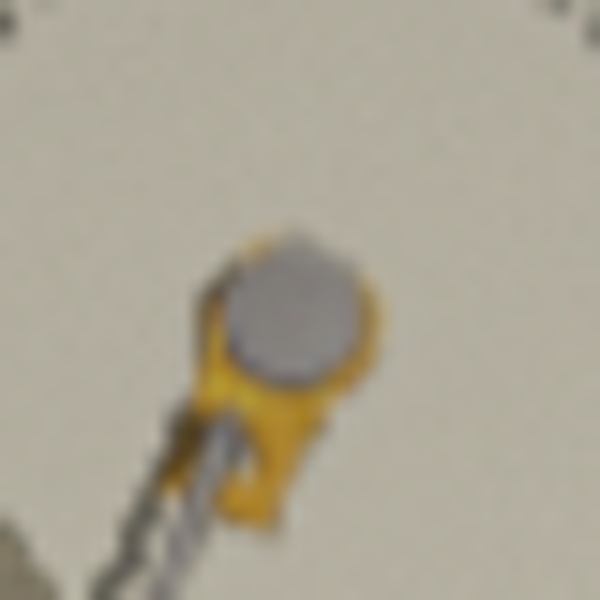

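The hook tip is at about (348,418) in the scene crop, right at the eye's mouth (predicted (351,419)). I'll descend by feel.

Request:
arm_command([
  [0,0,0.006,0],
  [0,0,0.005,0],
])

```text
time: 10.07
tool_pos: [494.3, 73.9, 74.8]
tcp_rot: [0.843, 0.539, -0.002, -0.003]
force: [0.3, 0.2, -0.4]
opening: 13.0
```

```bash
python3 go.py 494.4 73.6 74 65
```

```text
t 10.07 pos [494.345  73.948  74.848] yaw 65.17 zax [-0.006  0.003 -1.   ] F [ 0.341  0.184 -0.363] T [ 0.089 -0.101  0.039] open 13.0 j [ 0.776  0.421 -1.18   1.886  0.425  1.129  0.574]
tool mm [-0.293  0.203  0.847] shares [-0.001  0.001  0.003]
turn deg (tool z) 0.17232954335025852 shares 0.002872159055837642
```

Request:
arm_command([
  [0,0,0.004,0],
])

```text
time: 10.2
tool_pos: [494.3, 74.0, 73.8]
tcp_rot: [0.843, 0.539, -0.002, -0.003]
force: [-0.6, 0.4, -1.5]
opening: 12.9
```

```bash
python3 go.py 494.4 73.6 74 65
```

```text
t 10.2 pos [494.325  73.972  73.776] yaw 65.18 zax [-0.006  0.003 -1.   ] F [-0.649  0.403 -1.451] T [ 0.09  -0.167 -0.007] open 12.9 j [ 0.775  0.422 -1.178  1.887  0.427  1.127  0.573]
tool mm [-0.306  0.222 -0.226] shares [-0.001  0.001 -0.001]
turn deg (tool z) 0.1760826774997497 shares 0.002934711291662495
```

Request:
arm_command([
  [0,-0.006,0,0],
  [0,-0.006,0,0],
], newtons=60)

```text
time: 10.45
tool_pos: [492.2, 74.9, 73.9]
tcp_rot: [0.843, 0.538, -0.001, -0.003]
force: [4.5, -1.6, -2.5]
opening: 12.9
```

```bash
python3 go.py 494.4 73.6 74 65
```

```text
t 10.45 pos [492.183  74.934  73.876] yaw 65.15 zax [-0.005  0.003 -1.   ] F [ 4.497 -1.568 -2.452] T [-0.466 -1.24   0.019] open 12.9 j [ 0.778  0.417 -1.183  1.893  0.423  1.124  0.571]
tool mm [-0.279  2.572 -0.139] shares [-0.001  0.01  -0.001]
turn deg (tool z) 0.1521968232651716 shares 0.002536613721086193
```

Hooked: about 4.8 N along the pull, and the sideways part is consistent with it. I'll keep pulling.

Request:
arm_command([
  [0,-0.008,0,0],
  [0,-0.008,0,0],
])

```text
time: 10.7
tool_pos: [491.4, 75.2, 74.8]
tcp_rot: [0.843, 0.538, 0.001, -0.001]
force: [7.7, -3.5, -2.6]
opening: 12.9
```

```bash
python3 go.py 494.4 73.6 74 65; python3 - <<'E'
from h import *
t=Cam("top");s=Cam("scene");t.crop(255,140,40,40,15,"t10.png");s.crop(238,208,50,40,16,"s10.png")
E
```

```text
t 10.7 pos [491.384  75.183  74.814] yaw 65.05 zax [ 0.001  0.002 -1.   ] F [ 7.677 -3.517 -2.605] T [-0.784 -1.925  0.01 ] open 12.9 j [ 0.784  0.408 -1.187  1.898  0.42   1.118  0.57 ]
tool mm [-0.165  3.402  0.813] shares [-0.001  0.014  0.003]
turn deg (tool z) 0.05317727740592204 shares 0.0008862879567653674
```

View pics/s10.png

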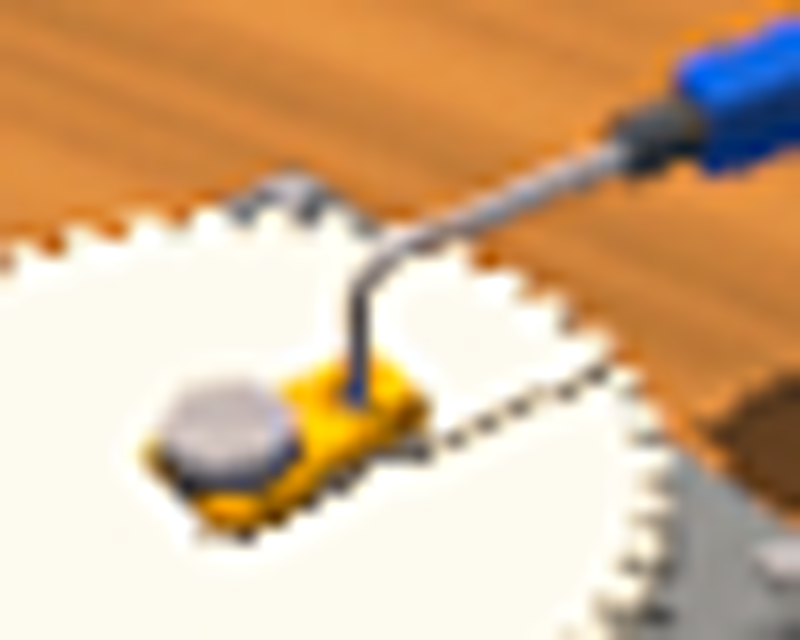

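Request:
arm_command([
  [0,-0.013,0.004,0],
  [0,-0.013,0.003,0],
])

```text
time: 11.05
tool_pos: [490.0, 75.6, 74.5]
tcp_rot: [0.844, 0.536, 0.004, 0.002]
force: [9.5, -4.6, -3.8]
opening: 12.8
```

```bash
python3 go.py 494.4 73.6 74 65
```

```text
t 11.05 pos [489.986  75.608  74.471] yaw 64.88 zax [ 0.009  0.    -1.   ] F [ 9.471 -4.578 -3.789] T [-0.93  -2.353 -0.021] open 12.8 j [ 0.791  0.397 -1.193  1.91   0.418  1.106  0.566]
tool mm [0.054 4.845 0.512] shares [0.    0.019 0.002]
turn deg (tool z) -0.11670991738316161 shares -0.0019451652897193603
```

Request:
arm_command([
  [0,-0.01,0.009,0],
])

```text
time: 11.18
tool_pos: [489.7, 75.7, 72.9]
tcp_rot: [0.844, 0.536, 0.006, 0.004]
force: [7.4, -3.5, -3.0]
opening: 12.8
```

```bash
python3 go.py 494.4 73.6 74 65; python3 - <<'E'
from h import *
t=Cam("top");s=Cam("scene");t.crop(255,140,40,40,15,"t11.png");s.crop(238,208,50,40,16,"s11.png")
E
```

```text
t 11.18 pos [489.708  75.716  72.924] yaw 64.81 zax [ 0.013 -0.001 -1.   ] F [ 7.404 -3.497 -2.997] T [-0.648 -1.747 -0.015] open 12.8 j [ 0.791  0.395 -1.193  1.915  0.419  1.098  0.563]
tool mm [ 0.088  5.159 -1.012] shares [ 0.     0.021 -0.004]
turn deg (tool z) -0.19183693277523162 shares -0.0031972822129205268
```

View pics/s11.png

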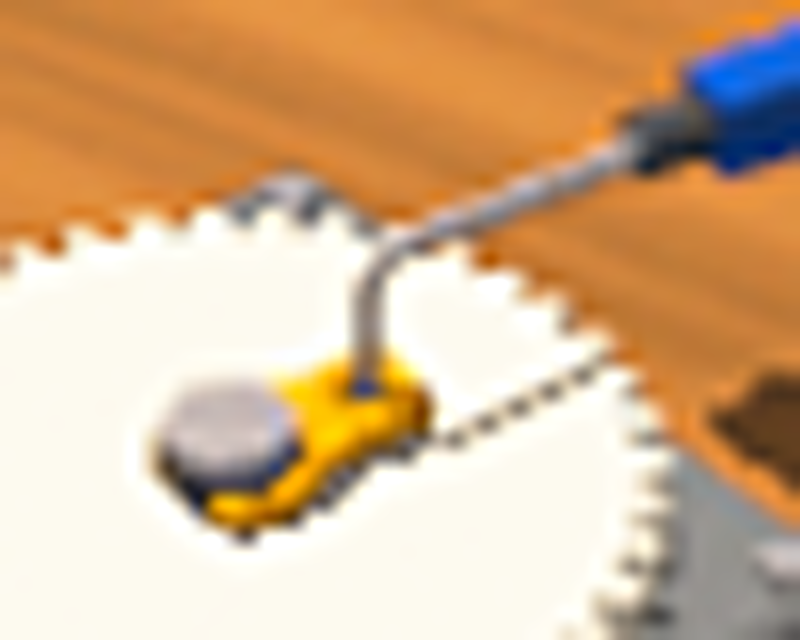

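View pics/t11.png

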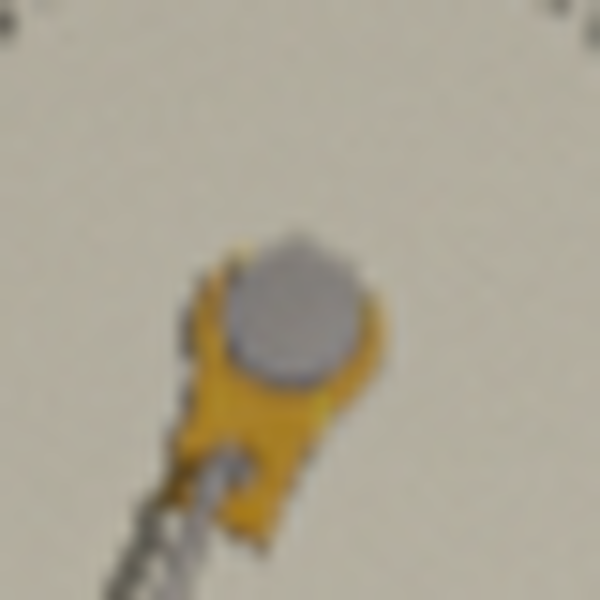

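The clip has slid out by about 3–4 mm and the hook is still in the eye, at (365,385) in the scene crop. Continuing.

Request:
arm_command([
  [0,-0.014,0.005,0],
  [0,-0.014,0.004,0],
])

```text
time: 11.52
tool_pos: [487.8, 76.7, 72.0]
tcp_rot: [0.845, 0.535, 0.009, 0.007]
force: [7.7, -2.9, -3.3]
opening: 12.6
```

```bash
python3 go.py 494.4 73.6 74 65; python3 - <<'E'
from h import *
t=Cam("top");s=Cam("scene");t.crop(255,140,40,40,15,"t12.png");s.crop(238,208,50,40,16,"s12.png")
E
```

```text
t 11.53 pos [487.808  76.657  71.998] yaw 64.66 zax [ 0.022 -0.002 -1.   ] F [ 7.67  -2.882 -3.302] T [-0.73  -2.007 -0.077] open 12.6 j [ 0.798  0.384 -1.198  1.927  0.417  1.085  0.558]
tool mm [ 0.074  7.306 -1.85 ] shares [ 0.     0.029 -0.007]
turn deg (tool z) -0.3390346688057093 shares -0.005650577813428489
```

View pics/s12.png

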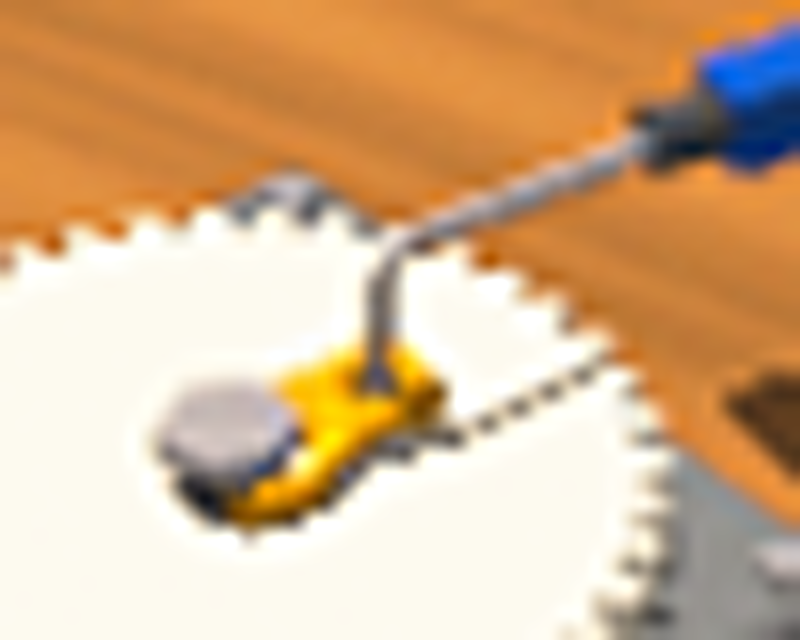

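Request:
arm_command([
  [0,-0.014,0.007,0],
  [0,-0.014,0.006,0],
])

```text
time: 11.88
tool_pos: [483.8, 78.7, 69.6]
tcp_rot: [0.845, 0.534, 0.011, 0.008]
force: [0.4, -1.0, -1.3]
opening: 12.8
```

```bash
python3 go.py 494.4 73.6 74 65; python3 - <<'E'
from h import *
t=Cam("top");s=Cam("scene");t.crop(255,140,40,40,15,"t13.png");s.crop(238,208,50,40,16,"s13.png")
E
```

```text
t 11.88 pos [483.794  78.735  69.624] yaw 64.58 zax [ 0.027 -0.003 -1.   ] F [ 0.449 -0.968 -1.33 ] T [-0.086 -0.374 -0.027] open 12.8 j [ 0.802  0.374 -1.204  1.942  0.413  1.071  0.552]
tool mm [-0.045 11.891 -4.076] shares [-0.     0.048 -0.016]
turn deg (tool z) -0.4189744418734449 shares -0.006982907364557415
```

View pics/s13.png

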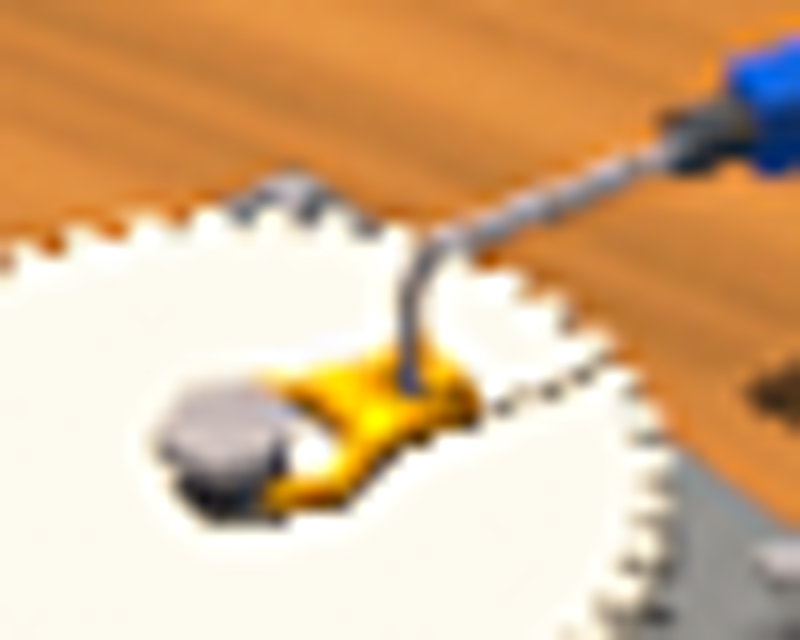

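View pics/t13.png

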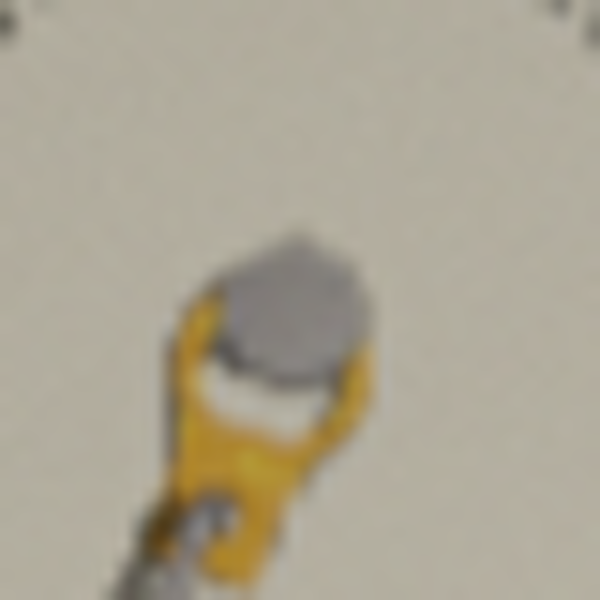

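It has snapped: the force fell to about 1 N and the C is out by about 11 mm. I'll draw it fully clear gently.

Request:
arm_command([
  [0,-0.01,-0.002,0],
  [0,-0.01,0,0],
  [0,-0.01,0,0],
  [0,-0.01,0,0],
])

```text
time: 12.48
tool_pos: [472.0, 84.3, 69.3]
tcp_rot: [0.845, 0.535, 0.009, 0.007]
force: [1.1, -0.4, -0.7]
opening: 12.9
```

```bash
python3 go.py 494.4 73.6 74 65; python3 - <<'E'
from h import *
t=Cam("top");s=Cam("scene");t.crop(255,140,40,40,15,"t14.png");s.crop(238,208,50,40,16,"s14.png")
E
```

```text
t 12.47 pos [471.954  84.347  69.257] yaw 64.67 zax [ 0.023 -0.002 -1.   ] F [ 1.133 -0.39  -0.688] T [-0.001 -0.205 -0.015] open 12.9 j [ 0.815  0.353 -1.223  1.964  0.393  1.065  0.55 ]
tool mm [-0.073 24.983 -4.205] shares [-0.     0.1   -0.017]
turn deg (tool z) -0.3293032018272015 shares -0.005488386697120025
```

View pics/s14.png

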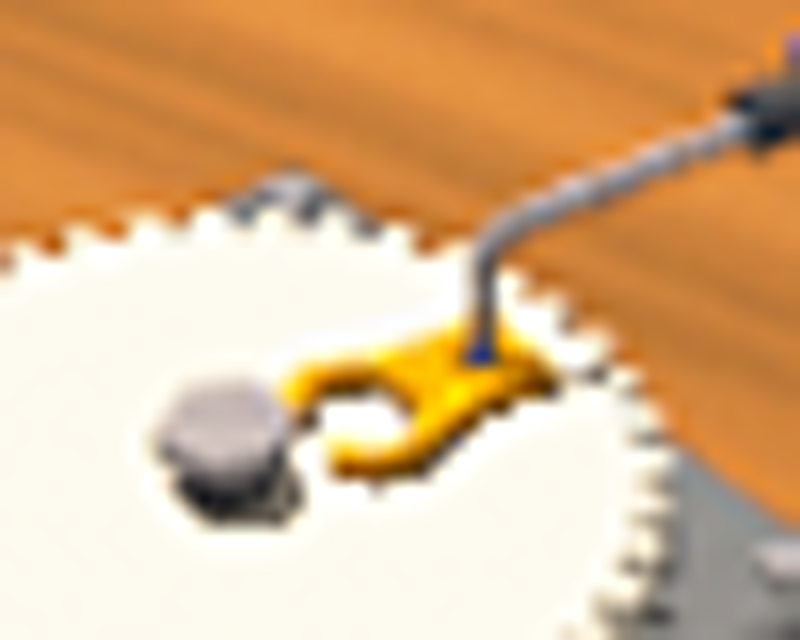

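View pics/t14.png

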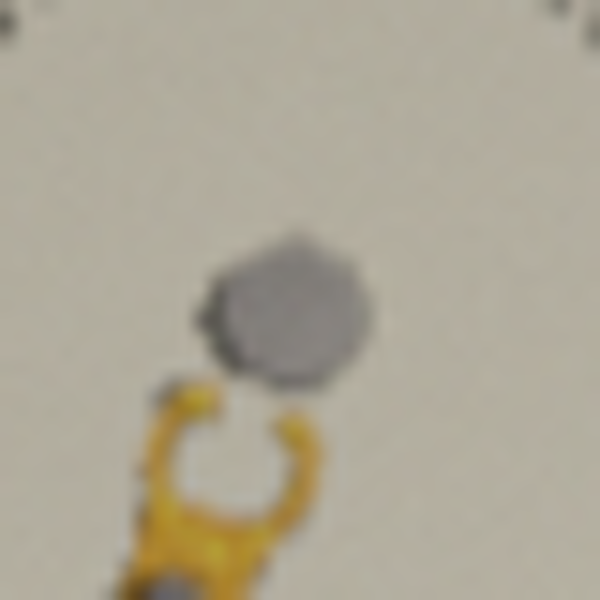

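The clip is fully off, with a gap between the jaw tips and the shaft, and it lies on the gear. I'll lift the hook straight out.

Request:
arm_command([
  [0,0.002,-0.008,0],
  [0,0,-0.012,0],
  [0,0,-0.02,0],
  [0,0,-0.03,0],
])

```text
time: 13.08
tool_pos: [471.7, 84.2, 87.6]
tcp_rot: [0.845, 0.535, 0.009, 0.007]
force: [0.3, 0.3, -1.6]
opening: 12.8
```

```bash
python3 go.py 468.7 275.7 165 88.1; python3 - <<'E'
from h import *
t=Cam("top");s=Cam("scene");s.crop(238,190,60,55,12,"s15.png")
E
```

```text
t 13.07 pos [471.746  84.244  87.603] yaw 64.69 zax [ 0.022 -0.002 -1.   ] F [ 0.347  0.315 -1.551] T [ 0.109 -0.144 -0.062] open 12.8 j [ 0.847  0.325 -1.25   1.946  0.359  1.097  0.578]
tool mm [172.363 -82.993 -77.834] shares [ 0.689 -0.332 -0.311]
turn deg (tool z) -23.407536148045835 shares -0.3901256024674306
```

View pics/s15.png

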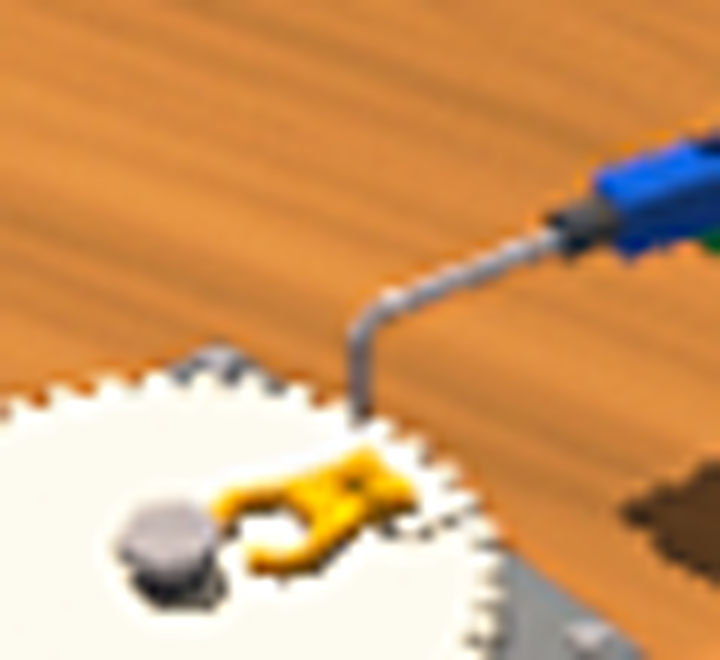

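The hook is out, at (360,410), and the clip stays on the gear at about (320,510). Now returning the pick to its rest.

Request:
arm_command([
  [0,0,-0.15,0],
  [0,0,-0.15,0],
  [0.14,-0.066,0,0],
  [0.14,-0.066,0,0],
  [0.14,-0.066,0,0],
  [0.14,-0.066,0,0],
  [0.13,-0.066,0,0],
  [0,0,0,-0.13],
  [0,0,0,-0.13],
  [0,0,0,-0.13],
  [0,0,0,0],
])

```text
time: 14.55
tool_pos: [471.9, 278.6, 164.8]
tcp_rot: [0.718, 0.696, 0.008, 0.009]
force: [-0.3, 0.7, -1.4]
opening: 12.8
```

```bash
python3 go.py 469.7 275.4 100 88.1; python3 - <<'E'
from h import *
s=Cam("scene");s.crop(320,150,120,130,5,"s16.png")
E
```

```text
t 14.55 pos [471.881 278.552 164.78 ] yaw 88.19 zax [ 0.024 -0.003 -1.   ] F [-0.261  0.746 -1.393] T [ 0.113 -0.084 -0.003] open 12.8 j [ 0.411  0.473 -1.304  1.689  0.489  1.334  0.56 ]
tool mm [-3.084 -3.633 64.718] shares [-0.012 -0.015  0.259]
turn deg (tool z) 0.09050127612374581 shares 0.0015083546020624302
```

View pics/s16.png

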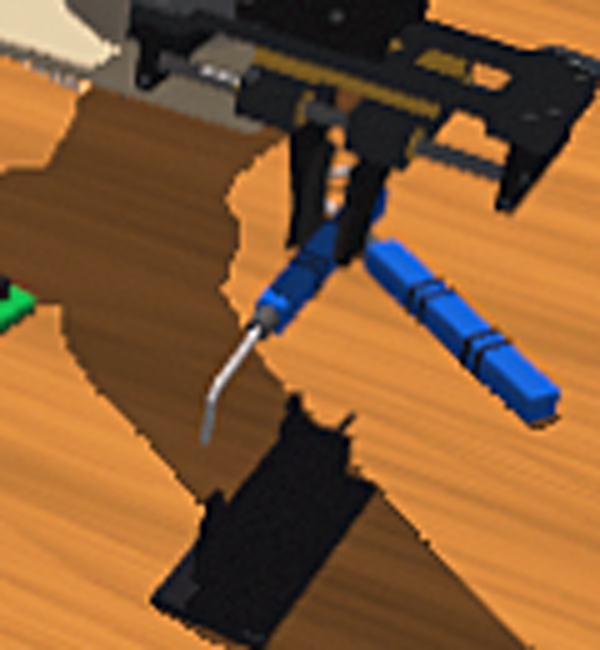

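Request:
arm_command([
  [-0.012,-0.014,0.08,0],
  [0,0,0.13,0],
  [0,0,0.13,0],
  [0,0,0.06,0],
])

```text
time: 15.1
tool_pos: [472.3, 275.1, 63.6]
tcp_rot: [0.724, 0.69, 0.009, 0.01]
force: [-0.4, 0.0, -1.2]
opening: 13.0
```

```bash
python3 go.py 469.7 275.4 37 88.1; python3 - <<'E'
from h import *
s=Cam("scene");s.crop(320,190,100,110,6,"s17.png")
E
```

```text
t 15.1 pos [472.33  275.081  63.604] yaw 87.21 zax [ 0.027 -0.002 -1.   ] F [-0.433  0.034 -1.186] T [ 0.118 -0.051  0.018] open 13.0 j [ 0.338  0.565 -1.199  1.805  0.599  1.163  0.469]
tool mm [ 0.217 -3.371 26.521] shares [ 0.001 -0.013  0.106]
turn deg (tool z) -0.8910632929871554 shares -0.014851054883119255
```

View pics/s17.png

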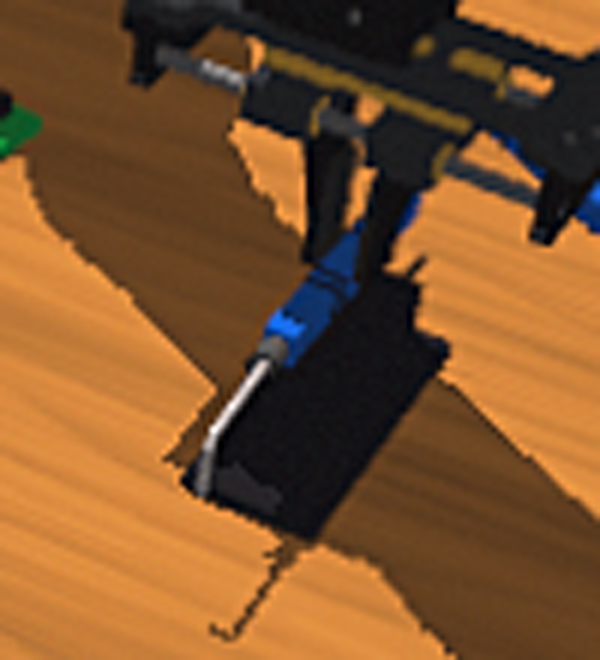

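Request:
arm_command([
  [0,-0.011,0.02,-0.014],
  [0,0,0.03,0],
  [0,0,0.03,0],
])

```text
time: 15.52
tool_pos: [470.9, 275.9, 43.8]
tcp_rot: [0.719, 0.695, 0.01, 0.011]
force: [-0.6, -0.1, -1.3]
opening: 12.9
```

```bash
python3 go.py 469.7 275.4 37 88.1
```

```text
t 15.53 pos [470.876 275.889  43.841] yaw 88.01 zax [ 0.029 -0.001 -1.   ] F [-0.565 -0.117 -1.285] T [ 0.064 -0.135 -0.04 ] open 12.9 j [ 0.321  0.587 -1.179  1.826  0.627  1.13   0.46 ]
tool mm [-0.528 -1.359  6.804] shares [-0.002 -0.005  0.027]
turn deg (tool z) -0.09105691726608711 shares -0.0015176152877681185
```

Request:
arm_command([
  [-0.002,-0.004,0.016,0],
  [0,0,0.004,0],
])

```text
time: 15.78
tool_pos: [470.0, 275.3, 38.4]
tcp_rot: [0.719, 0.695, 0.01, 0.011]
force: [0.4, 0.2, -0.9]
opening: 12.9
```

```bash
python3 go.py 469.7 275.4 37 88.1
```

```text
t 15.78 pos [470.037 275.344  38.436] yaw 87.99 zax [ 0.029 -0.001 -1.   ] F [ 0.431  0.201 -0.861] T [ 0.123 -0.092  0.014] open 12.9 j [ 0.318  0.592 -1.173  1.832  0.633  1.121  0.455]
tool mm [ 0.044 -0.38   1.425] shares [ 0.    -0.002  0.006]
turn deg (tool z) -0.10914516388965012 shares -0.001819086064827502
```

Request:
arm_command([
  [0,0,0.005,0],
  [0,0,0.002,0],
])

```text
time: 16.02
tool_pos: [470.4, 275.5, 37.1]
tcp_rot: [0.719, 0.694, 0.01, 0.011]
force: [-1.1, -1.1, 1.3]
opening: 13.0
```

```bash
python3 go.py 469.7 275.4 37 88.1
```

```text
t 16.02 pos [470.411 275.53   37.055] yaw 87.98 zax [ 0.03  -0.001 -1.   ] F [-1.112 -1.142  1.34 ] T [-0.055  0.119  0.033] open 13.0 j [ 0.316  0.594 -1.171  1.833  0.635  1.118  0.453]
tool mm [-0.155 -0.707  0.034] shares [-0.001 -0.003  0.   ]
turn deg (tool z) -0.12098031583798274 shares -0.002016338597299712
```

Contact: Fz went from -1 to +1.3 N. I'll release with the gripper opened part way.

Request:
arm_command([
  [0,0,0.001,0],
  [0,0,0,0],
  [0,0,0,0],
  [0,0,0,0],
], gripper=0.0, newtons=20)

```text
time: 16.52
tool_pos: [470.7, 275.9, 37.2]
tcp_rot: [0.719, 0.694, 0.011, 0.011]
force: [0.7, -0.1, 0.4]
opening: 40.9
```

Request:
arm_command([
  [0,0,-0.06,0],
  [0,0,-0.1,0],
  [0,0,-0.2,0],
  [0,0,-0.2,0],
])

```text
time: 17.02
tool_pos: [464.5, 275.3, 180.9]
tcp_rot: [0.719, 0.695, 0.009, 0.01]
force: [0.8, 0.2, 0.1]
opening: 43.7
```

```bash
python3 go.py 469.7 275.4 37 88.1; python3 - <<'E'
from h import *
import pickle
t=Cam("top");s=Cam("scene");pickle.dump((t,s),open("c4.pkl","wb"));s.crop(320,190,100,110,6,"s18.png");t.crop(255,150,40,50,12,"t18.png")
E
```

```text
t 17.02 pos [464.55  275.343 180.911] yaw 88.07 zax [ 0.026 -0.002 -1.   ] F [0.792 0.153 0.107] T [ 0.127 -0.175 -0.069] open 43.7 j [ 0.447  0.439 -1.333  1.689  0.458  1.35   0.575]
tool mm [  0.366   1.38  143.996] shares [0.001 0.006 0.576]
turn deg (tool z) -0.028550909107593725 shares -0.0004758484851265621
```

View pics/s18.png

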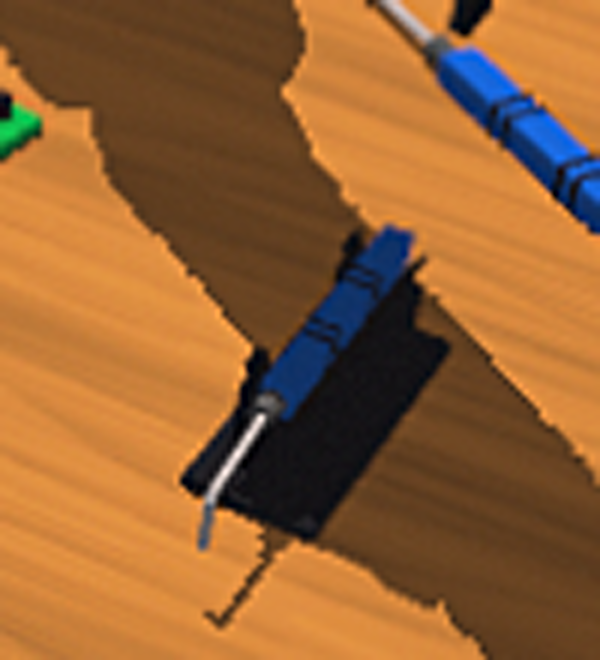

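View pics/t18.png

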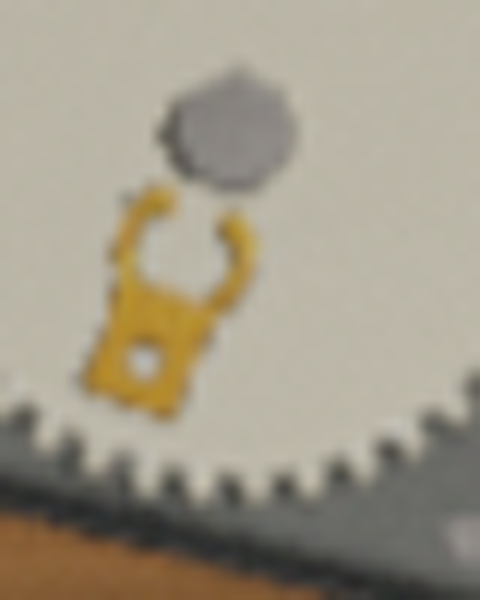

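The pick lies flat between the cheeks again; its handle in the crop runs from (395,235) to (285,400). The clip is on the gear with its eye at (145,360) in the top crop. Next I'll measure its pose.

```bash
python3 - <<'E'
from tri import *
t,s=pickle.load(open("c4.pkl","rb"));t0,s0=pickle.load(open("c0.pkl","rb"))
im=cv2.resize(t.img[150:200,255:295],None,fx=8,fy=8,interpolation=cv2.INTER_CUBIC);hs=cv2.cvtColor(im,cv2.COLOR_RGB2HSV)
m=cv2.inRange(hs,(12,100,90),(35,255,255));p=np.argwhere(m)[:,::-1];P=t.onz(np.c_[(p[:,0]+.5)/8-.5+255,(p[:,1]+.5)/8-.5+150],67)[:,:2]
r=cv2.minAreaRect(P.astype(np.float32));print(r)
eye=t.onz([px(145,361,12,255,150)],64.5)[0];print("eye",eye)
d=P-eye[:2]
for a in (-20,-22,-24,-25,-26,-28):
    yw=np.radians(a);x=d@[np.cos(yw),np.sin(yw)];y=d@[-np.sin(yw),np.cos(yw)]
    print(a,[(round(y[(x>q)&(x<q+3)].min(),1),round(y[(x>q)&(x<q+3)].max(),1)) for q in(-7,-4,-1,2,4)],x.min(),x.max())
# pick shift between c0 and c4 
b=lambda c:np.argwhere((c.img[170:280,140:190,2].astype(int)-c.img[170:280,140:190,0])>40)
for c in(s0,s):
    q=cv2.inRange(cv2.cvtColor(c.img,cv2.COLOR_RGB2HSV),(100,90,40),(130,255,255))[220:275,345:400];w=np.argwhere(q);print(len(w),w.mean(0),w.min(0),w.max(0))
E
python3 go.py 586 34 150 65
```

```text
((577.3325805664062, 31.248369216918945), (58.74978256225586, 76.11090087890625), 88.26351928710938)
eye [583.79  34.01  64.5 ]
-20 [(np.float64(-8.8), np.float64(9.6)), (np.float64(-8.8), np.float64(9.3)), (np.float64(-8.7), np.float64(9.1)), (np.float64(-9.2), np.float64(8.7)), (np.float64(-9.7), np.float64(9.0))] -50.44097003465399 31.166518675963925
-22 [(np.float64(-9.0), np.float64(9.4)), (np.float64(-8.9), np.float64(9.2)), (np.float64(-8.6), np.float64(9.0)), (np.float64(-9.1), np.float64(8.7)), (np.float64(-9.2), np.float64(9.3))] -50.79667577990314 30.940431546269632
-24 [(np.float64(-9.1), np.float64(9.2)), (np.float64(-9.0), np.float64(9.1)), (np.float64(-8.7), np.float64(9.0)), (np.float64(-8.8), np.float64(8.9)), (np.float64(-9.0), np.float64(9.6))] -51.09049360034255 31.10264479816719
-25 [(np.float64(-9.2), np.float64(9.1)), (np.float64(-9.2), np.float64(9.1)), (np.float64(-8.7), np.float64(8.9)), (np.float64(-8.8), np.float64(9.1)), (np.float64(-8.9), np.float64(9.7))] -51.214079714681375 31.197248987758815
-26 [(np.float64(-9.3), np.float64(9.0)), (np.float64(-9.2), np.float64(9.0)), (np.float64(-8.8), np.float64(8.9)), (np.float64(-8.7), np.float64(9.2)), (np.float64(-8.7), np.float64(9.9))] -51.32206552421718 31.282350193094235
-28 [(np.float64(-9.5), np.float64(8.9)), (np.float64(-9.4), np.float64(8.9)), (np.float64(-8.9), np.float64(8.9)), (np.float64(-8.5), np.float64(9.6)), (np.float64(-8.5), np.float64(10.3))] -51.491109416808705 31.42394286298764
253 [22.63 30.66] [ 7 18] [39 43]
248 [23.03 30.59] [ 8 18] [39 42]
t 17.12 pos [466.352 277.438 184.361] yaw 88.07 zax [ 0.032  0.001 -0.999] F [-1.112  0.907  0.319] T [ 0.047 -0.08   0.013] open 43.6 j [ 0.447  0.436 -1.335  1.684  0.459  1.349  0.574]
tool mm [-239.361  126.612   37.874] shares [-0.957  0.506  0.151]
turn deg (tool z) 23.07139340488476 shares 0.384523223414746
```

Request:
arm_command([
  [-0.16,0.084,0,0],
  [-0.16,0.084,0,0],
  [-0.16,0.084,0,0],
  [-0.16,0.084,0.02,0],
  [-0.16,0.084,0.02,0],
  [-0.15,0.084,0.02,0],
  [0,0,0,0.12],
  [0,0,0,0.12],
  [0,0,0,0.12],
  [0,0,0,0],
])

```text
time: 18.38
tool_pos: [588.3, 29.1, 177.5]
tcp_rot: [0.838, 0.545, 0.016, 0.009]
force: [0.0, -0.7, 0.5]
opening: 43.4
```

```bash
python3 go.py 583.8 34 100 66
```

```text
t 18.38 pos [588.301  29.061 177.506] yaw 66.06 zax [ 0.037  0.003 -0.999] F [ 0.028 -0.707  0.537] T [ 0.099 -0.123  0.012] open 43.4 j [ 0.783  0.495 -1.194  1.587  0.481  1.346  0.689]
tool mm [ 1.334 -8.678 77.296] shares [ 0.005 -0.035  0.309]
turn deg (tool z) 0.058668566582639414 shares 0.0009778094430439902
```

Request:
arm_command([
  [0.006,-0.036,0.08,0],
  [0,0,0.13,0],
  [0,0,0.12,0],
  [0,0,0,0],
])

```text
time: 18.88
tool_pos: [583.9, 35.0, 94.2]
tcp_rot: [0.835, 0.551, 0.017, 0.01]
force: [0.4, 0.2, 0.1]
opening: 43.4
```

```bash
python3 go.py 583.8 34 63.8 66; python3 - <<'E'
from h import *
s=Cam("scene");s.crop(225,170,90,80,8,"s19.png")
E
```

```text
t 18.88 pos [583.925  34.977  94.189] yaw 66.85 zax [ 0.039  0.002 -0.999] F [0.447 0.249 0.072] T [ 0.098 -0.061  0.011] open 43.4 j [ 0.743  0.562 -1.141  1.696  0.557  1.204  0.637]
tool mm [-1.481 -0.792 30.359] shares [-0.006 -0.003  0.121]
turn deg (tool z) 0.8538246331557389 shares 0.014230410552595647
```

View pics/s19.png

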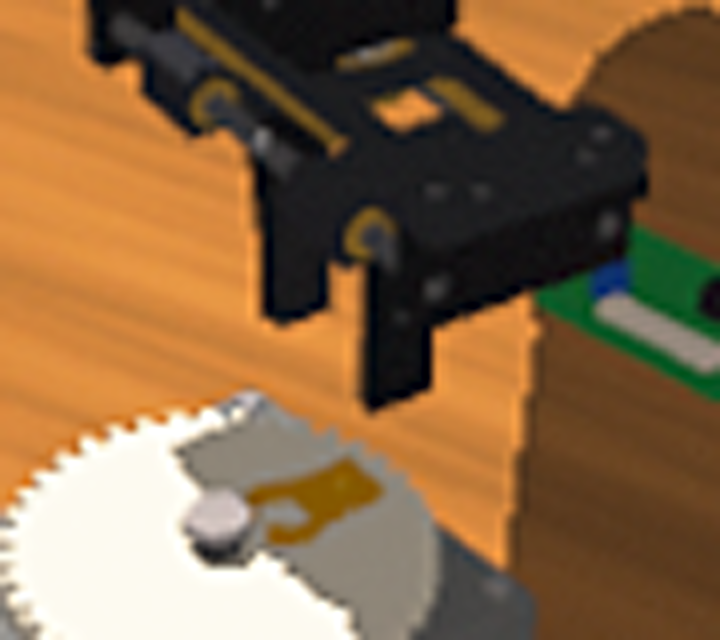

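Request:
arm_command([
  [-0.006,-0.003,0.05,0.014],
  [0,0,0.04,0],
  [0,0,0.016,0],
])

```text
time: 19.3
tool_pos: [586.2, 34.4, 70.4]
tcp_rot: [0.838, 0.544, 0.02, 0.011]
force: [0.6, 0.7, 0.3]
opening: 43.8
```

```bash
python3 go.py 583.8 34 63.8 66
```

```text
t 19.3 pos [586.169  34.395  70.434] yaw 66.02 zax [ 0.045  0.003 -0.999] F [0.572 0.657 0.269] T [ 0.102 -0.169  0.002] open 43.8 j [ 0.726  0.585 -1.115  1.718  0.584  1.16   0.605]
tool mm [-1.46  -2.266  6.52 ] shares [-0.006 -0.009  0.026]
turn deg (tool z) 0.017083021882910998 shares 0.00028471703138184995
```

Request:
arm_command([
  [-0.004,-0.009,0.016,0],
  [0,0,0.007,0],
])

```text
time: 19.55
tool_pos: [583.9, 34.5, 64.3]
tcp_rot: [0.838, 0.545, 0.02, 0.011]
force: [-0.9, -0.0, -0.2]
opening: 43.6
```

```bash
python3 go.py 583.8 34 63.8 66
```

```text
t 19.55 pos [583.895  34.528  64.323] yaw 66.04 zax [ 0.045  0.003 -0.999] F [-0.943 -0.049 -0.182] T [ 0.069 -0.057  0.021] open 43.6 j [ 0.726  0.588 -1.112  1.729  0.589  1.148  0.601]
tool mm [-0.531  0.107  0.517] shares [-0.002  0.     0.002]
turn deg (tool z) 0.03574801926163218 shares 0.000595800321027203
```

Position is good, and the force shows no contact with the gear. Closing gently.

Request:
arm_command([
  [0,0,0.001,0],
  [0,0,0,0],
  [0,0,0,0],
  [0,0,0,0],
  [0,0,0,0],
], gripper=-1, newtons=25)

```text
time: 20.18
tool_pos: [584.3, 34.6, 64.6]
tcp_rot: [0.838, 0.545, 0.02, 0.011]
force: [-0.3, -0.3, -0.0]
opening: 3.4
```

Request:
arm_command([
  [0,0,-0.01,0],
  [0,0,-0.03,0],
  [0,0,-0.06,0],
])

```text
time: 20.55
tool_pos: [582.5, 34.5, 90.3]
tcp_rot: [0.838, 0.545, 0.019, 0.011]
force: [0.3, 0.1, -0.1]
opening: 0.3
```

```bash
python3 go.py 546 -266 130 66; python3 - <<'E'
from h import *
s=Cam("scene");s.crop(225,170,90,80,8,"s20.png")
E
```

```text
t 20.55 pos [582.539  34.52   90.26 ] yaw 66.05 zax [ 0.044  0.003 -0.999] F [ 0.266  0.086 -0.067] T [ 0.054 -0.075 -0.006] open 0.3 j [ 0.747  0.558 -1.139  1.709  0.557  1.188  0.621]
tool mm [-288.601   90.327  -42.155] shares [-1.154  0.361 -0.169]
turn deg (tool z) 0.05055845998978725 shares 0.0008426409998297875
```

View pics/s20.png

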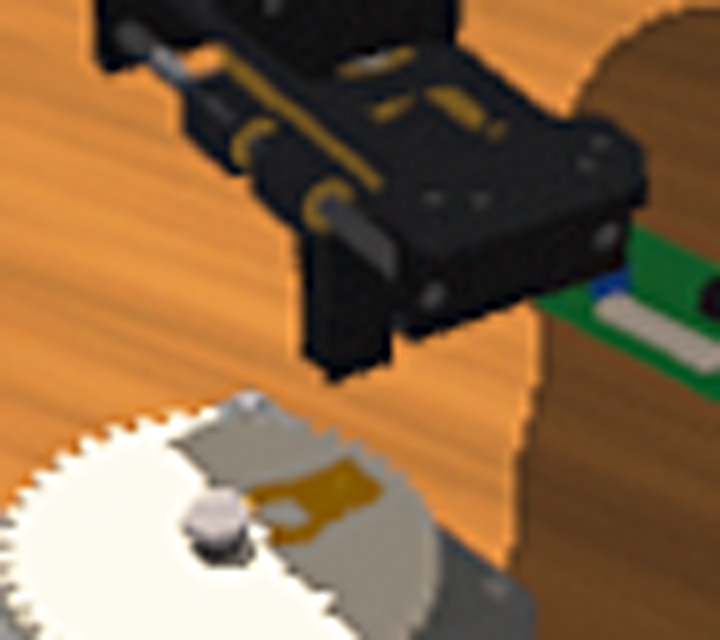

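The fingers closed over the clip without catching it: the opening is 0.3 mm, and the clip is still at (315,500), unmoved. The pads have to go lower. I'll go back and feel for the gear's face lightly.

Request:
arm_command([
  [0,0,0.04,0],
  [0,0,0.02,0],
  [0,0,0,0],
], gripper=-0.2)

```text
time: 20.98
tool_pos: [584.6, 34.7, 77.0]
tcp_rot: [0.838, 0.545, 0.021, 0.012]
force: [0.5, -0.7, 1.2]
opening: 22.5
```

```bash
python3 go.py 583.8 34 62.5 66; python3 - <<'E'
from h import *
import pickle
t=Cam("top");s=Cam("scene");pickle.dump((t,s),open("c5.pkl","wb"));s.crop(235,190,60,50,12,"s21.png")
E
```

```text
t 20.98 pos [584.565  34.729  76.966] yaw 66.04 zax [ 0.048  0.003 -0.999] F [ 0.522 -0.744  1.18 ] T [ 0.068 -0.112  0.033] open 22.5 j [ 0.735  0.573 -1.125  1.719  0.575  1.165  0.61 ]
tool mm [-1.291 -1.019 14.411] shares [-0.005 -0.004  0.058]
turn deg (tool z) 0.0378797088809506 shares 0.0006313284813491767
```

View pics/s21.png

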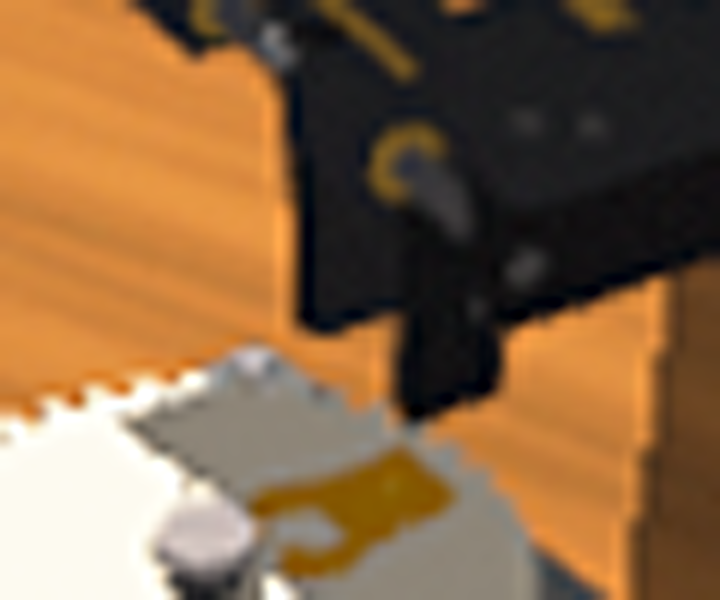

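```bash
python3 - <<'E'
from tri import *
t,s=pickle.load(open("c5.pkl","rb"))
o=arm.get_obs();r=R.from_quat(o["tcp_rot"]).as_matrix();p=o["tool_pos"]
cs=lambda P:(s.proj(P)-[235,190]+.5)*12-.5
for lx in(11,26):
  for ly in(-9.5,9.5):
    print(lx,ly,cs([p+r@[lx,ly,0],p+r@[lx,ly,4]]).ravel(), p+r@[lx,ly,0])
print("eye",cs([[583.8,34,67],[583.8,34,62]]))
im=s.img[215:226,262:282].mean(2).astype(int);print(im)
# front corners
for u,v in((410,412),(495,388),(455,402)):
    print(u,v,[s.onz([px(u,v,12,235,190)],z)[0] for z in(77,80,83)])
E
```

```text
11 -9.5 [458.27 468.08 457.83 483.9 ] [580.56  48.71  77.25]
11 9.5 [379.3  497.09 379.02 512.97] [597.9   40.98  78.07]
26 -9.5 [498.85 505.83 498.32 521.72] [586.65  62.41  77.58]
26 9.5 [419.48 535.41 419.11 551.36] [603.99  54.69  78.4 ]
eye [[389.62 490.98]
 [389.84 509.89]]
[[ 26  24  20  21  20  21  16  18  16  17  15  14  40  30  10  16  10   6
    5   4]
 [ 21  16  11  29  62  75  45  13  15  14  20  13  32  22   9   4   2  52
   63 111]
 [ 26  52 103 118 126 104  50  10  14  15  18  14  16  16  34  61 122 142
  137 148]
 [122 125 132 133 136 105  45   8  12  18  20  12  16   9  38 123 155 154
  151 150]
 [142 143 138 134 139  95  31  10  17  18  16  20  14  11  30 133 150 147
  147 146]
 [132 134 137 140 147  95  23  11  15  19  18  16  16   7  29 125 143 139
  141 143]
 [127 127 126 132 145  95  26  13  14  17  16  14  15   3  48 123 137 134
  135 138]
 [122 132 127 128 135  86  23  11  15  16  12  11   6   3  72 123 132 132
  132 132]
 [126 131 128 130 140  95  31   8  11   8   4  50  59  99 120 125 125 126
  128 129]
 [133 131 134 134 136 129  65   0  20  46 101 123 126 136 137 130 124 123
  124 124]
 [132 131 132 132 134 141 105  81 110 117 128 132 131 132 135 133 132 129
  124 123]]
410 412 [array([570.23,  30.14,  77.  ]), array([573.41,  32.26,  80.  ]), array([576.58,  34.38,  83.  ])]
495 388 [array([553.96,  40.5 ,  77.  ]), array([557.2 ,  42.57,  80.  ]), array([560.45,  44.65,  83.  ])]
455 402 [array([562.4,  36.1,  77. ]), array([565.61,  38.2 ,  80.  ]), array([568.82,  40.29,  83.  ])]
```

```bash
python3 - <<'E'
from tri import *
t,s=pickle.load(open("c5.pkl","rb"))
def f(p,yaw,op,x0,y0,k,zs=(0,20,30)):
    c=np.array([np.cos(np.radians(yaw)),np.sin(np.radians(yaw)),0])
    for sg in(1,-1):
        for l in(op/2,op/2+15): print(sg*l,[((s.proj(np.array(p)+c*sg*l+[0,0,z])[0]-[x0,y0]+.5)*k).round() for z in zs])
print("s5");f([469.7,273.7,81.9],88,43.3,330,190,5)
print("s17");f([472.3,275.1,63.6],87.2,13,320,190,6)
print("s16");f([471.9,278.5,164.8],88.2,13,320,150,5)
print("s19");f([583.9,35,94.2],66.8,43.4,225,170,8)
print("s20");f([582.5,34.5,90.3],66,0.3,225,170,8)
E
```

```text
s5
21.65 [array([277., 242.]), array([283., 209.]), array([287., 192.])]
36.65 [array([306., 253.]), array([313., 220.]), array([316., 204.])]
-21.65 [array([195., 209.]), array([200., 176.]), array([203., 160.])]
-36.65 [array([167., 198.]), array([172., 165.]), array([174., 149.])]
s17
6.5 [array([352., 316.]), array([359., 278.]), array([363., 258.])]
21.5 [array([386., 330.]), array([394., 292.]), array([397., 272.])]
-6.5 [array([323., 304.]), array([330., 266.]), array([333., 246.])]
-21.5 [array([290., 290.]), array([296., 252.]), array([299., 232.])]
s16
6.5 [array([331., 296.]), array([337., 260.]), array([340., 242.])]
21.5 [array([361., 307.]), array([368., 271.]), array([371., 253.])]
-6.5 [array([305., 286.]), array([311., 250.]), array([314., 232.])]
-21.5 [array([275., 275.]), array([280., 240.]), array([283., 222.])]
s19
21.7 [array([382., 456.]), array([381., 403.]), array([381., 376.])]
36.7 [array([410., 482.]), array([410., 429.]), array([410., 402.])]
-21.7 [array([303., 383.]), array([302., 331.]), array([302., 304.])]
-36.7 [array([277., 359.]), array([276., 307.]), array([275., 280.])]
s20
0.15 [array([343., 427.]), array([343., 374.]), array([343., 348.])]
15.15 [array([370., 452.]), array([370., 400.]), array([370., 373.])]
-0.15 [array([343., 426.]), array([342., 374.]), array([342., 347.])]
-15.15 [array([317., 401.]), array([316., 349.]), array([315., 322.])]
```

The pictures show the visible finger ends about 20–25 mm above the reported TCP in every view: they are at row 405 in this crop, where the TCP would put them near row 500. The fingers therefore closed above the clip. I'll come lower in small steps, watching the force and the pictures.

Request:
arm_command([
  [-0.004,0,0.03,0],
  [0,0,0.025,0],
  [0,0,0,0],
], gripper=-0.25)

```text
time: 21.45
tool_pos: [584.8, 33.8, 62.4]
tcp_rot: [0.838, 0.545, 0.021, 0.012]
force: [0.1, 0.9, -1.4]
opening: 32.3
```

```bash
python3 go.py 584.8 34 50 66; python3 - <<'E'
from h import *
import pickle
t=Cam("top");s=Cam("scene");pickle.dump((t,s),open("c6.pkl","wb"));s.crop(235,195,60,50,12,"s22.png")
E
```

```text
t 21.45 pos [584.843  33.843  62.364] yaw 66.04 zax [ 0.048  0.003 -0.999] F [ 0.073  0.945 -1.407] T [ 0.08  -0.135 -0.043] open 32.3 j [ 0.726  0.589 -1.11   1.732  0.592  1.142  0.6  ]
tool mm [-0.143 -0.63  12.348] shares [-0.001 -0.003  0.049]
turn deg (tool z) 0.041090690309943056 shares 0.0006848448384990509
```

View pics/s22.png

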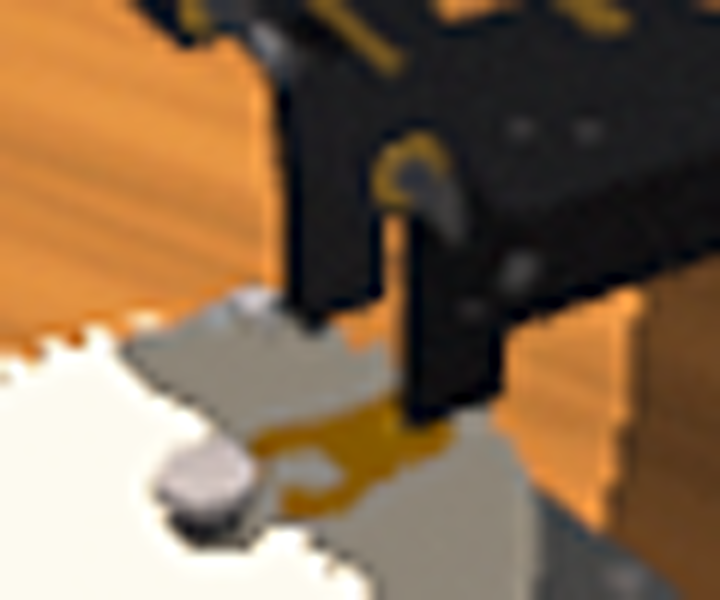

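```bash
python3 - <<'E'
from tri import *
t,s=pickle.load(open("c6.pkl","rb"))
o=arm.get_obs();r=R.from_quat(o["tcp_rot"]).as_matrix();p=o["tool_pos"]
cs=lambda P:((s.proj(P)-[235,195]+.5)*12-.5).round().ravel()
for h in(0,10,15,20,25):print(h,[cs(p+r@[x,y,-h]) for x,y in((16,9.5),(31,9.5),(16,-9.5),(31,-9.5),(-16,9.5),(-31,9.5))])
E
```

```text
0 [array([389., 505.]), array([429., 543.]), array([467., 475.]), array([508., 513.]), array([305., 424.]), array([268., 388.])]
10 [array([389., 465.]), array([430., 504.]), array([468., 436.]), array([509., 474.]), array([306., 385.]), array([268., 349.])]
15 [array([390., 445.]), array([430., 484.]), array([469., 416.]), array([510., 454.]), array([306., 366.]), array([268., 329.])]
20 [array([390., 425.]), array([431., 464.]), array([469., 396.]), array([510., 434.]), array([306., 346.]), array([268., 309.])]
25 [array([390., 405.]), array([431., 444.]), array([470., 376.]), array([511., 414.]), array([306., 326.]), array([268., 290.])]
```

Request:
arm_command([
  [0,-0.003,0.012,0],
  [0,0,0.012,0],
])

```text
time: 21.8
tool_pos: [585.0, 34.4, 57.0]
tcp_rot: [0.838, 0.545, 0.021, 0.012]
force: [-0.3, 0.9, 1.1]
opening: 33.0
```

```bash
python3 go.py 585 34 50 66
```

```text
t 21.8 pos [585.033  34.353  57.04 ] yaw 66.04 zax [ 0.049  0.003 -0.999] F [-0.298  0.93   1.068] T [ 0.104 -0.09  -0.017] open 33.0 j [ 0.721  0.595 -1.105  1.737  0.599  1.132  0.594]
tool mm [-0.494 -0.196  7.029] shares [-0.002 -0.001  0.028]
turn deg (tool z) 0.04157846479995442 shares 0.0006929744133325736
```

No contact at a reported z of 57, 5 mm below the gear's face, so the true finger ends are higher. Continuing down in steps.

Request:
arm_command([
  [-0.001,-0.002,0.012,0],
  [0,-0.002,0.012,0],
  [0,-0.001,0.008,0],
])

```text
time: 22.18
tool_pos: [584.1, 34.6, 48.3]
tcp_rot: [0.838, 0.545, 0.021, 0.012]
force: [-1.1, -0.3, 0.8]
opening: 33.0
```

```bash
python3 go.py 585 34 46 66; python3 - <<'E'
from h import *
import pickle
t=Cam("top");s=Cam("scene");pickle.dump((t,s),open("c6.pkl","wb"));s.crop(235,195,60,50,12,"s23.png")
E
```

```text
t 22.18 pos [584.075  34.641  48.299] yaw 66.04 zax [ 0.049  0.003 -0.999] F [-1.124 -0.329  0.8  ] T [-0.011 -0.068  0.044] open 33.0 j [ 0.716  0.603 -1.097  1.746  0.609  1.118  0.586]
tool mm [-0.262  1.004  2.34 ] shares [-0.001  0.004  0.009]
turn deg (tool z) 0.04006320573893163 shares 0.0006677200956488605
```

View pics/s23.png

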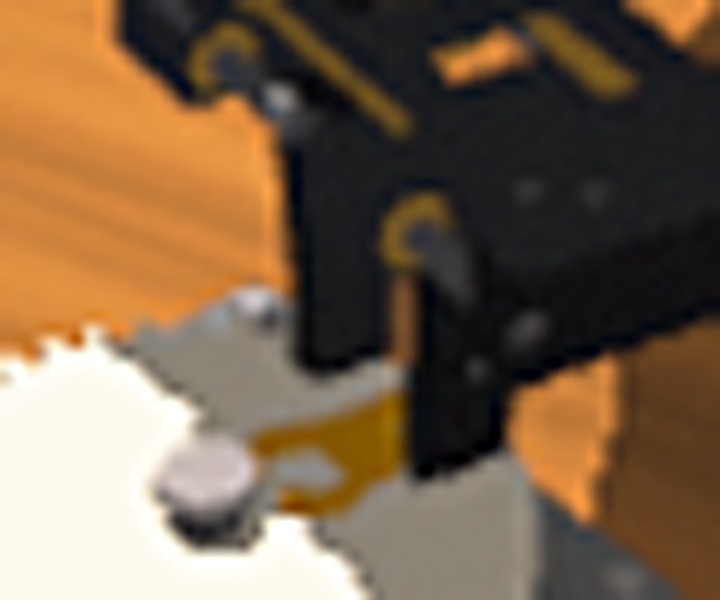

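Request:
arm_command([
  [-0.001,0.004,0.014,0],
  [0,0,0.012,0],
])

```text
time: 22.52
tool_pos: [585.5, 33.8, 41.9]
tcp_rot: [0.838, 0.544, 0.021, 0.013]
force: [-6.2, -2.2, 24.8]
opening: 32.5
```

```bash
python3 go.py 585 34 39 66
```

```text
t 22.52 pos [585.501  33.845  41.942] yaw 66.03 zax [ 0.05   0.002 -0.999] F [-6.166 -2.187 24.806] T [-0.888  1.73  -0.099] open 32.5 j [ 0.71   0.612 -1.089  1.748  0.618  1.109  0.582]
tool mm [-0.128 -0.651  2.914] shares [-0.001 -0.003  0.012]
turn deg (tool z) 0.03189016712479997 shares 0.0005315027854133329
```

That is contact at 25 N. I'm backing off at once.

Request:
arm_command([
  [0,0,-0.007,0],
])

```text
time: 22.65
tool_pos: [585.4, 33.9, 43.6]
tcp_rot: [0.838, 0.544, 0.021, 0.012]
force: [1.3, 0.2, 0.1]
opening: 32.7
```

```bash
python3 go.py 585 34 43.5 66; python3 - <<'E'
from h import *
s=Cam("scene");s.crop(235,195,60,50,12,"s24.png")
E
python3 go.py 585 34 43.5 66
```

```text
t 22.65 pos [585.414  33.88   43.622] yaw 66.03 zax [ 0.049  0.002 -0.999] F [1.328 0.22  0.134] T [ 0.029 -0.112 -0.02 ] open 32.7 j [ 0.711  0.61  -1.09   1.747  0.616  1.112  0.584]
tool mm [-0.061 -0.432  0.102] shares [-0.    -0.002  0.   ]
turn deg (tool z) 0.030270617482671014 shares 0.0005045102913778502
t 22.7 pos [585.561  33.92   43.864] yaw 66.03 zax [ 0.05   0.002 -0.999] F [ 0.118 -0.248 -0.117] T [ 0.073 -0.078 -0.01 ] open 32.7 j [ 0.711  0.61  -1.091  1.746  0.616  1.112  0.584]
tool mm [-0.163 -0.561  0.335] shares [-0.001 -0.002  0.001]
turn deg (tool z) 0.034847934069347275 shares 0.0005807989011557879
```

View pics/s24.png

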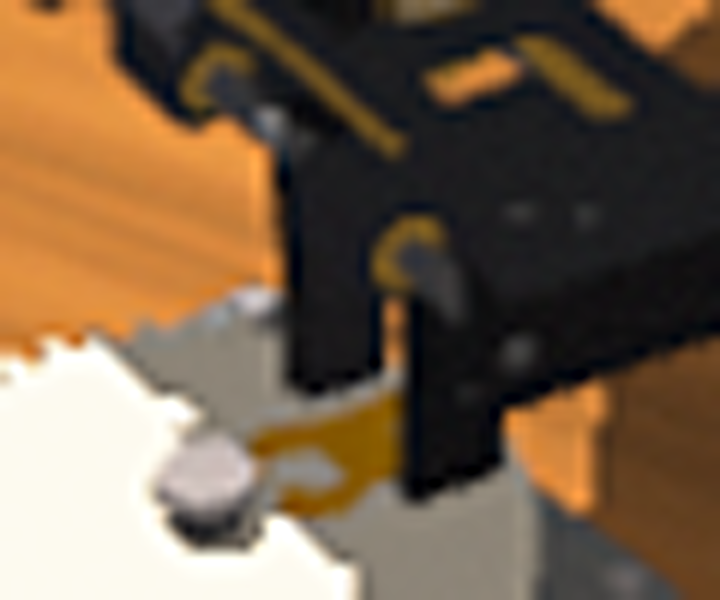

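Request:
arm_command([
  [0,-0.001,0,0],
  [0,0,0,0],
  [0,0,0,0],
  [0,0,0,0],
], gripper=-1, newtons=25)

```text
time: 23.2
tool_pos: [585.3, 34.0, 43.6]
tcp_rot: [0.838, 0.544, 0.022, 0.013]
force: [-0.7, -0.0, 0.5]
opening: 17.0
```

```bash
python3 go.py 585 34 43.5 66
```

```text
t 23.2 pos [585.252  34.004  43.644] yaw 66.03 zax [ 0.05   0.002 -0.999] F [-0.678 -0.022  0.452] T [ 0.057 -0.024  0.051] open 17.0 j [ 0.711  0.61  -1.091  1.747  0.616  1.111  0.583]
tool mm [-0.11  -0.235  0.131] shares [-0.    -0.001  0.001]
turn deg (tool z) 0.030637693833341473 shares 0.0005106282305556912
```

The fingers hold at 17.0 mm on the 18 mm tab (the readout runs about 1 mm low, as it did on the handle). Lifting slowly with a bit more grip.

Request:
arm_command([
  [0,0,0,0],
  [0,0,-0.012,0],
  [0,0,-0.03,0],
  [0,0,-0.06,0],
], newtons=40)

```text
time: 23.7
tool_pos: [583.2, 33.9, 69.6]
tcp_rot: [0.838, 0.545, 0.021, 0.012]
force: [-0.4, 0.6, 0.4]
opening: 16.6
```

```bash
python3 go.py 546 -266 130 66; python3 - <<'E'
from h import *
s=Cam("scene");s.crop(235,180,60,60,10,"s25.png")
E
```

```text
t 23.7 pos [583.217  33.905  69.595] yaw 66.04 zax [ 0.048  0.003 -0.999] F [-0.396  0.573  0.429] T [ 0.022 -0.085  0.009] open 16.6 j [ 0.734  0.579 -1.119  1.73   0.582  1.152  0.605]
tool mm [-287.792   90.533  -62.901] shares [-1.151  0.362 -0.252]
turn deg (tool z) 0.04261048096859099 shares 0.0007101746828098498
```

View pics/s25.png

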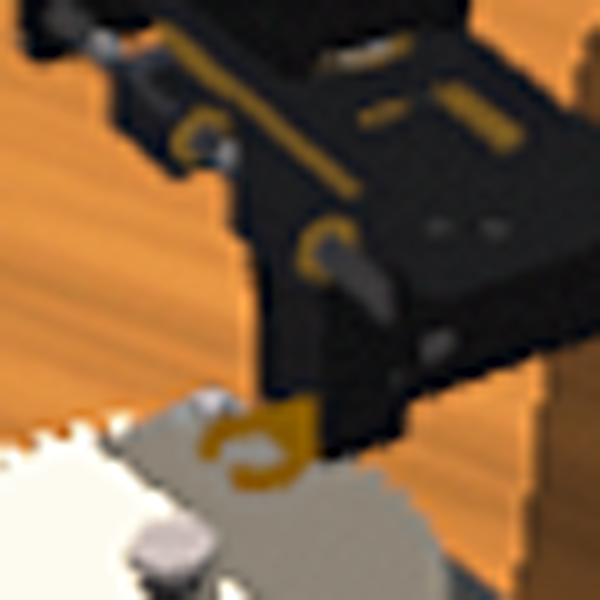

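The clip is held by its tab, with the C out in front at (260,445), clear of the gear. Moving to the tray.

Request:
arm_command([
  [0,0,-0.12,0],
  [0,0,-0.12,0],
  [-0.16,0.046,0,0],
  [-0.16,0.046,0,0],
  [-0.16,0.046,0,0],
  [-0.16,0.046,0,0],
  [-0.16,0.046,0,0],
  [-0.16,0.046,0,0],
  [-0.16,0.046,0,0],
  [0,0,0,0],
])

```text
time: 25.0
tool_pos: [542.3, -263.2, 139.3]
tcp_rot: [0.838, 0.545, 0.025, 0.017]
force: [-0.2, 0.5, 0.0]
opening: 16.5
```

```bash
python3 go.py 538 -262 40 66; python3 - <<'E'
from h import *
s=Cam("scene");s.crop(130,140,110,100,6,"s26.png")
E
```

```text
t 25.0 pos [ 542.346 -263.239  139.307] yaw 66.16 zax [ 0.06  -0.001 -0.998] F [-0.208  0.549  0.039] T [ 0.105 -0.029  0.004] open 16.5 j [ 1.267  0.543 -1.161  1.616  0.51   1.264  1.185]
tool mm [-2.938 -9.972 98.865] shares [-0.012 -0.04   0.395]
turn deg (tool z) 0.1633146372572014 shares 0.002721910620953357
```

View pics/s26.png

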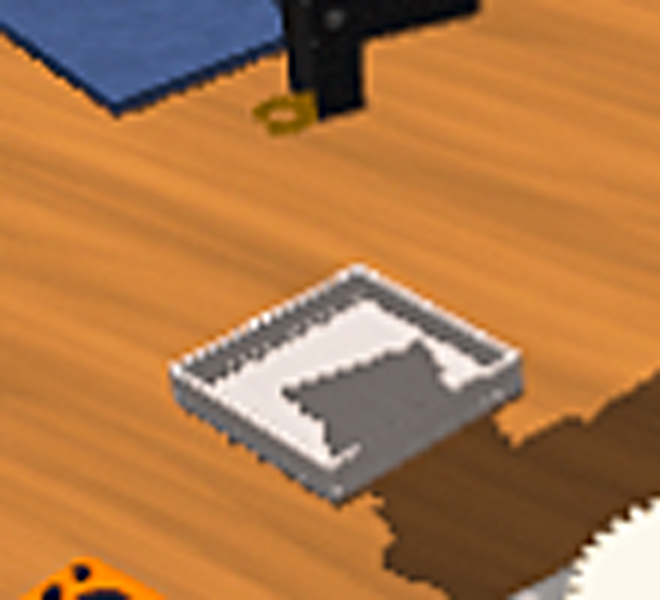

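Request:
arm_command([
  [-0.01,-0.04,0.1,0],
  [0,0,0.15,0],
  [0,0,0.15,0],
  [0,0,0.08,0],
  [0,0,0,0],
])

```text
time: 25.68
tool_pos: [543.7, -252.7, 20.1]
tcp_rot: [0.835, 0.55, 0.027, 0.018]
force: [0.2, 0.6, 0.2]
opening: 16.5
```

```bash
python3 go.py 538 -262 -11 66; python3 - <<'E'
from h import *
s=Cam("scene");s.crop(130,140,110,100,6,"s27.png")
E
```

```text
t 25.68 pos [ 543.69  -252.74    20.101] yaw 66.78 zax [ 0.066 -0.    -0.998] F [0.19  0.648 0.171] T [ 0.089 -0.062 -0.037] open 16.5 j [ 1.19   0.656 -1.06   1.739  0.635  1.064  1.096]
tool mm [-11.547  -3.448  30.662] shares [-0.046 -0.014  0.123]
turn deg (tool z) 0.7757279670266257 shares 0.012928799450443762
```

View pics/s27.png

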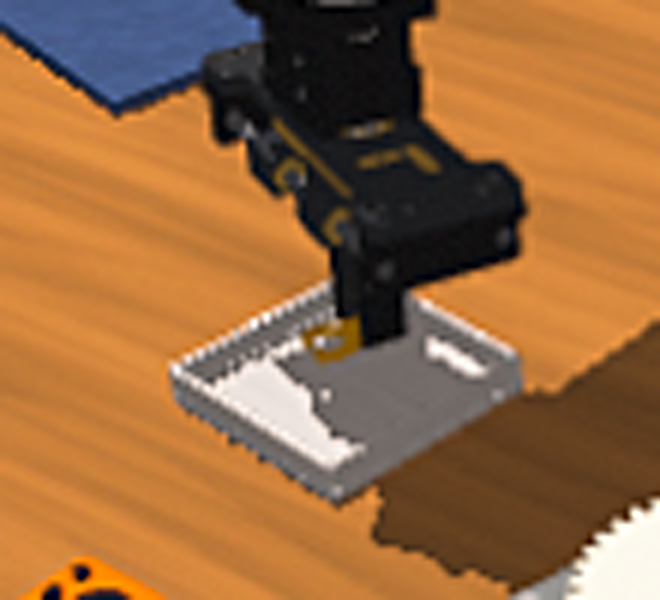

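Request:
arm_command([
  [-0.044,-0.014,0.03,0],
  [0,0,0.05,0],
  [0,0,0.02,0],
])

```text
time: 26.1
tool_pos: [539.5, -263.5, -2.9]
tcp_rot: [0.835, 0.549, 0.029, 0.021]
force: [0.2, 0.1, -0.8]
opening: 16.5
```

```bash
python3 go.py 538 -262 -12 66
```

```text
t 26.1 pos [ 539.535 -263.519   -2.869] yaw 66.73 zax [ 0.071 -0.004 -0.997] F [ 0.224  0.053 -0.849] T [ 0.066 -0.031  0.031] open 16.5 j [ 1.193  0.681 -1.034  1.755  0.665  1.023  1.095]
tool mm [ 0.564 -2.613  8.994] shares [ 0.002 -0.01   0.036]
turn deg (tool z) 0.7263619798918626 shares 0.01210603299819771
```

Request:
arm_command([
  [0,0,0.016,0],
  [0,0,0.007,0],
])

```text
time: 26.35
tool_pos: [540.0, -263.5, -9.1]
tcp_rot: [0.835, 0.549, 0.029, 0.021]
force: [0.0, 0.6, -0.2]
opening: 16.1
```

```bash
python3 go.py 538 -262 -12 66
```

```text
t 26.35 pos [ 540.015 -263.472   -9.088] yaw 66.72 zax [ 0.071 -0.003 -0.997] F [ 0.029  0.584 -0.163] T [ 0.13  -0.076 -0.029] open 16.1 j [ 1.187  0.69  -1.027  1.758  0.673  1.015  1.09 ]
tool mm [ 0.483 -2.621  2.757] shares [ 0.002 -0.01   0.011]
turn deg (tool z) 0.722082440475674 shares 0.012034707341261235
```

Request:
arm_command([
  [0,0,0.008,0],
])

```text
time: 26.48
tool_pos: [540.4, -263.3, -11.1]
tcp_rot: [0.835, 0.549, 0.029, 0.021]
force: [0.9, -0.1, -0.3]
opening: 17.2
```

Request:
arm_command([
  [0,0,0.004,0],
])

```text
time: 26.6
tool_pos: [540.5, -263.3, -12.1]
tcp_rot: [0.835, 0.549, 0.029, 0.021]
force: [-0.3, -0.6, 0.7]
opening: 16.5
```

The clip's underside is about 1–2 mm above the tray floor. Releasing and withdrawing.

Request:
arm_command([
  [0,0,0.002,0],
  [0,0,0,0],
  [0,0,0,0],
  [0,0,0,0],
], gripper=-0.2)

```text
time: 27.1
tool_pos: [540.9, -263.3, -12.2]
tcp_rot: [0.835, 0.549, 0.029, 0.021]
force: [0.4, -0.6, 1.0]
opening: 34.3
```

Request:
arm_command([
  [0,0,-0.03,0],
  [0,0,-0.06,0],
  [0,0,-0.15,0],
  [0,0,-0.2,0],
  [0,0,-0.2,0],
  [0.1,0,-0.1,0],
  [0,-0.2,0,0],
  [0,-0.2,0,0],
])

```text
time: 28.1
tool_pos: [454.7, -198.3, 181.0]
tcp_rot: [0.832, 0.553, 0.032, 0.023]
force: [-0.6, -0.6, 3.4]
opening: 34.7
```

```bash
python3 go.py; python3 - <<'E'
from h import *
import pickle
t=Cam("top");s=Cam("scene");pickle.dump((t,s),open("c7.pkl","wb"))
cv2.imwrite("pics/t28.png",t.img[:,:,::-1]);cv2.imwrite("pics/s28.png",s.img[:,:,::-1]);s.crop(130,140,110,100,6,"s29.png")
E
```

```text
t 28.1 pos [ 454.682 -198.319  180.987] yaw 67.26 zax [ 0.079 -0.002 -0.997] F [-0.647 -0.582  3.44 ] T [ 0.089 -0.009  0.01 ] open 34.7 j [ 1.668  0.203 -1.423  1.837  0.196  1.202  1.364]
```

View pics/t28.png

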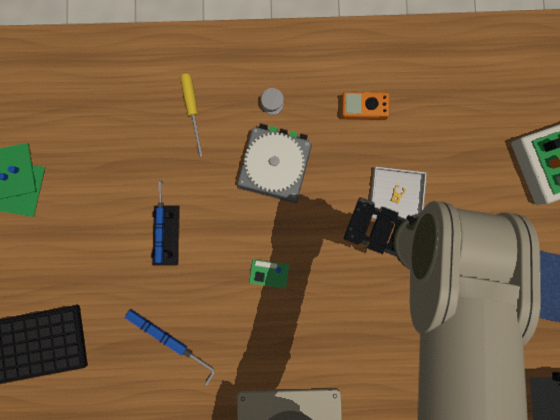

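View pics/s28.png

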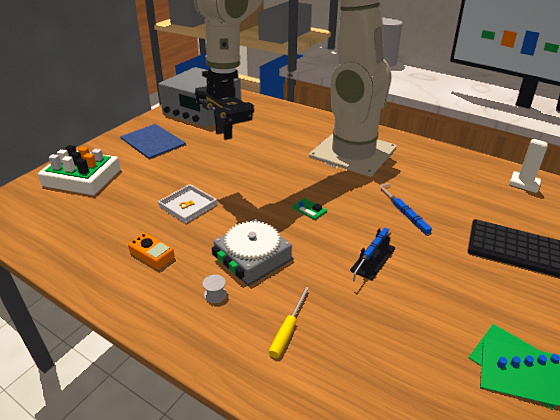

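View pics/s29.png

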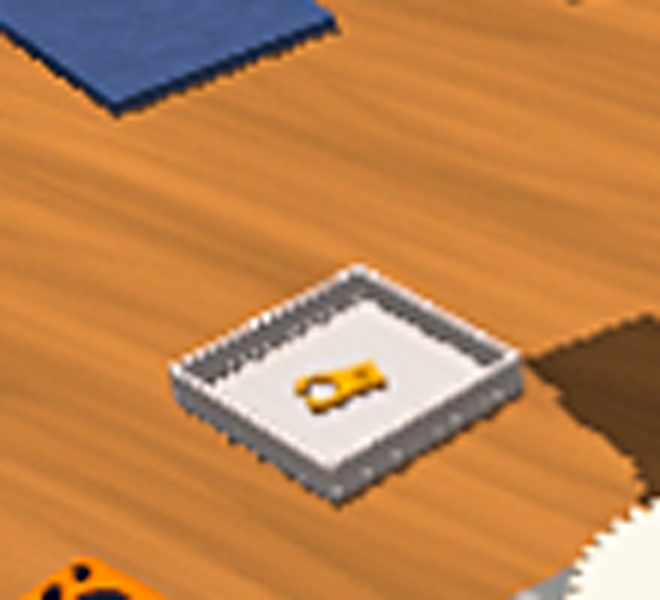

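The clip lies flat in the tray at (398,194) in the top view. The pick is in its rest and the bystanders look unmoved. I'll do one numeric comparison with the first pictures and then hand in.

```bash
python3 - <<'E'
from tri import *
t0,s0=pickle.load(open("c0.pkl","rb"));t,s=pickle.load(open("c7.pkl","rb"))
d=lambda a,b,x0,y0,x1,y1:float(np.abs(a.img[y0:y1,x0:x1].astype(int)-b.img[y0:y1,x0:x1]).mean().round(2))
print("top meter",d(t0,t,335,85,400,125),"spool",d(t0,t,255,85,290,118),"driver",d(t0,t,175,65,210,162),"module",d(t0,t,245,255,295,292),"pick",d(t0,t,145,175,185,270),"scene pick",d(s0,s,340,225,400,290),"bare wood",d(t0,t,20,20,150,100))
o=arm.get_obs();print(o["qd"].round(3),o["time"])
arm.finish_job()
E
```

```text
top meter 5.5 spool 5.91 driver 5.61 module 27.98 pick 5.13 scene pick 3.51 bare wood 5.53
[-0.12  0.11  0.07 -0.09  0.13  0.01 -0.09] 28.2
the job is handed in; nothing more can be done
```

```bash
python3 - <<'E'
from tri import *
t0,s0=pickle.load(open("c0.pkl","rb"));t,s=pickle.load(open("c7.pkl","rb"))
for a,b in((t0,(240,250,300,296)),(t,(240,250,300,296)),(s0,(285,190,335,225)),(s,(285,190,335,225))):
    x0,y0,x1,y1=b;m=cv2.inRange(cv2.cvtColor(a.img,cv2.COLOR_RGB2HSV),(50,90,20),(85,255,255))[y0:y1,x0:x1];w=np.argwhere(m);print(w.min(0),w.max(0),w.mean(0))
E
```

```text
[10  9] [37 48] [25.1  29.96]
[10 10] [37 48] [25.11 29.93]
[8 7] [29 41] [18.59 24.26]
[8 7] [29 41] [18.62 24.19]
```

The clip is off the shaft and lying flat in the aluminium tray, and the hooked pick is back in its rest. I handed the job in at about 28 s.

I took the smaller pick from the rest, hooked the clip's eye and pulled at up to about 10.5 N. It snapped free and I drew it out about 24 mm along the gear. I laid the pick back, then lifted the clip by its tab and set it in the tray.

**Last checks:**
- **Pick:** it lies flat in the rest, and pictures from before and after match.
- **Bystanders:** the meter, spool and screwdriver are unchanged within picture noise. The module failed the first picture comparison, apparently because of the arm's shadow. Its outline is within a pixel of where it was in both views.

**What went wrong or disagreed:**
- **Missed grasp:** my first attempt on the loose clip closed above it. The finger ends sit about 20 mm above the reported TCP, not at it as described.
- **Gear contact:** while feeling for the right height, the fingertips pressed on the gear with about 25 N for about one row (1/8 s), and I backed off at once. That stays below the 40 N limit, but it was more than I wanted on the nylon gear.
- **Tool tilt:** the pull left the tool tilted, and the tilt grew to about 4.5° by the end, with no visible effect on the result.
- **Arm not fully still:** the arm was still settling when I handed in, with joint speeds up to 0.13 rad/s, well clear of everything.

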